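# Set a culture dish under the bench magnifier

## Robot

A 6-joint arm with a two-finger parallel gripper is mounted at the origin on a cart in front of the work surface, level with it; the furniture and walls round the work are solid. World frame = base frame: x ahead of the robot, y to its left, z up, the work surface at z = 0. Lengths are in m, angles in rad, forces in N, time in s.
With the tool pointing down it reaches from about 0.375 to 0.975 m from the base axis. Payload 3.8 kg.
Tool frame: the origin (TCP) lies midway between the tips of the shut fingers; the grasp point (between the pads) lies 19 mm behind it; z points along the fingers, y is the direction in which the jaws open and shut (so a half turn about z gives the same grasp; the last joint's range is limited). The gripper opens to 85 mm and grips with 20 to 120 N. Pads are 22 mm wide; open, the fingers measure 114 mm over their backs; the gripper's body (76 mm by 85 mm) begins 54 mm behind the grasp point. The pads swing forward as they close: fully open they stand 13 mm farther back than shut.
Start: joints at [-1.159, 0.264, 1.604, -0, 1.274, -0.037], TCP at [0.293, -0.608, 0.231] pointing down, gripper open.
Joint ranges: [-2.63, 2.63], [-0.94, 2.18], [0.31, 2.57], [-1.31, 4.45], [0, 2.66], [-2.55, 2.55]. Speed limits (rad/s): [2.57, 2.57, 3.14, 3.14, 3.14, 3.14].

## Interface

Orientations are given as a rotation vector (axis times angle).
In Python, from rig import get_state, read_camera, job_done gives the robot as it stands.
- The arm moves only by the tool jog_arm, never from a script. Its argument "motion" is a list of rows, each a list of 3 entries, a list of its own where there are three numbers: the opening, from -1 (shut) to 1 (fully open), then the shift along the tool's x, y, z in cm, then the turn about the tool's z in rad. A call has 1 to 20 rows; each row shifts and turns the pose as measured when the row begins, along the tool's axes as they then stand; what a row does not reach is not made up. A row lasts 1/8 s, in which the tool goes at most 62.5 mm and 10.7 degrees, less where a joint would pass 70% of its speed; a pose out of reach is approached as far as the arm can. A call is refused whole if a number of a shift passes 6.25 or a number of a turn 0.188, either way. A call with a gripper value outside its range is refused whole. The fingers move at their own pace and stop on an object; "squeeze" is the grip in N (left out, the last holds). Time passes only in rows, so rows that do not move let the fingers close. It gives the time, the measured TCP pose, the force and the opening at its end, in the units of the state.
- get_state(): the state, without advancing time (a new reading comes with each control period).
- read_camera(name): name is "scene" or "top"; returns a dict with "img" (420x560x3 uint8, red, green, blue), "intrinsics" (3x3 intrinsics, pixels), "camera_from_world" (4x4, takes a point from world to camera coordinates). Camera axes: x right, y up, looking along -z (the intrinsics and any distortion apply to the point x, -y, -z); pixel columns grow to the right and rows downward; lengths in m; the calibration is good to about 2 mm. A picture is of the moment at which its call begins. There is no depth.
- job_done(): hands the job in, once; it reports no verdict.
The state is a dict: "time": time; "joint_pos": joint angles; "joint_velocities": joint speeds; "effort": joint torques, N m; "ee_pos": TCP position; "eef_rot": TCP orientation; "ft_force": force on the tool from outside, world axes, zero at the start; "wrist_torque": the same for the moment, N m; "finger_gap": finger opening in m.
Only numpy, scipy, OpenCV 4.12 (cv2) and the standard library are available. Lean on these libraries where they do the work, as an engineer would, in place of code of your own. Each camera call takes 0.05 s, during which the arm holds its last target.

## Task

Set up the top dish of the stack for a colony count: lay it flat in the round recess of the sloped light stage. Then, with the dish in place, bring the stiff magnifier arm back over it, so that the boom lies straight across the stage and the lens, looked at square to the slope, is centred on the dish, and tip the lens until it is parallel with the dish; let go and leave it standing so. Leave the two other dishes stacked where they are, and do not disturb the marker and the timer.

Things in the scene. Friction and masses are not known exactly. Their poses are not given: they have to be found in the camera images.
- dish_top_centre (a point): centre, half-way up, of the top dish of the stack: closed clear round culture dish with beige agar, 62 mm across, 15 mm high, about 22 g, one rigid piece; z is its axis. Its underside is 30 mm above the worktop. In the recess its lower 4 mm lie below the plate: grip only the upper 10 mm of its rim
- dish_mid_centre (a point): centre (half-way up) of the middle dish of the stack, same size; a bystander that must stay
- dish_low_centre (a point): centre (half-way up) of the lowest dish of the stack, on the worktop; a bystander that must stay
- stage: grey plate 172 x 176 mm on a fixed white wedge-shaped light box, with a round recess 66 mm across, 4 mm deep, floor lit white with a grid. Origin: centre of the recess floor, 65 mm above the worktop. z: square off the slope, which rises 30 degrees (0.524 rad) away from the robot; x: straight up the slope; y: level, to the left. Front edge 18 mm high, rear 111 mm
- seat (a point): where the centre (half-way up) of the dish is when it lies home in the recess: 7.5 mm off the recess floor; axes as the stage
- boom_pivot (a point): on the axis of the upright post (20 mm thick, top 205 mm above the worktop) that stands to the right of the stage on the same fixed foot, at the height of the boom's centre line, 165 mm above the worktop
- boom_swing (a joint): swing of the boom about the upright post, rad. 0: boom straight across the stage (along its y), lens centre square off the recess centre, 115 mm from its floor; positive: swung back, away from the robot. Range -0.6 to 1.5, no catch: friction (0.7 N m, about 3.5 N at the lens) holds it where it is left. Starts parked at 0.76 to 0.9
- lens_tilt (a joint): tilt of the lens head about the boom's long axis, which passes through the lens centre, rad. 0: lens level; positive: the handle side goes down; 0.524: same slope as the stage. Range -0.4 to 1.2; friction (0.22 N m, about 2.9 N at the handle) holds it. It starts near level, -0.15 to 0.1
- lens_centre (a point): centre of the round magnifier lens: white ring 108 mm across and 18 mm thick, clear glass 95 mm across, always 165 mm above the worktop, 200 mm from the post axis; z: lens axis (up when level), y: along the boom away from the post, -x: towards the handle
- handle_grip (a point): middle of the blue handle, 77 mm from the lens centre, at a right angle to the boom: a bar 40 mm long (along x), 14 mm thick (y), 18 mm high (z); axes as lens_centre. Pinch it across its 14 mm from above; it swings and tilts with the lens; parked, it hangs above the stage, behind the recess
- marker: white felt pen with a red cap, 140 mm long, lying on the worktop in front of the stage; a bystander. Origin: underside of its middle
- timer: small white timer with two keys, 66 x 66 x 18 mm, lying on the worktop left of the stage; a bystander. Origin: centre of its underside
There are look-alikes about, which are no part of the job. Leave any green or orange look-alike of the part that bears dish_top_centre alone.

How it is judged:
On the way, in this order (a step that is already met when the one before it is completed fails the run):
1. the dish lies home and flat in the recess, let go, while the lens is still parked (distance between dish_top_centre and seat below 0.005 m and angle between the z axis of dish_top_centre and the z axis of seat, either way round below 0.04 rad and contact force between the fingers and dish_top below 0.1 N and value of joint boom_swing above 0.3 rad), for 0.2 s.
2. the lens stands centred over the dish and parallel with it (x of lens_centre in the frame of seat between -0.016 and 0.016 m and y of lens_centre in the frame of seat between -0.016 and 0.016 m and angle between the z axis of lens_centre and the z axis of seat, either way round below 0.14 rad), for 0.2 s.
At the end, for the whole second after the job is handed in: Top dish home in the recess (centre within 5 mm of its seat, parallel within 0.04 rad); lens centre within 16 mm, along and across the slope, of the line square off the recess centre; lens parallel with the stage within 0.14 rad; arm still; the other dishes within 15 mm of their places (all of step 2 and distance between dish_top_centre and seat below 0.005 m and angle between the z axis of dish_top_centre and the z axis of seat, either way round below 0.04 rad and velocity of joint boom_swing between -0.02 and 0.02 rad/s and velocity of joint lens_tilt between -0.02 and 0.02 rad/s and distance of each of dish_mid_centre, dish_low_centre from where it was at the start of the episode below 0.015 m); the robot touches nothing.
It fails at once if one of the two lower dishes is shifted more than 15 mm (distance of any of dish_mid_centre, dish_low_centre from where it was at the start of the episode above 0.015 m).
It fails at once if the marker or the timer is shifted more than 20 mm (distance of any of marker, timer from where it was at the start of the episode above 0.02 m).
It also fails if it takes over 59 s, if anything falls off the work surface, if the arm or the gripper's body presses on something with over 40 N, if the wrist force passes 120 N, or if a joint passes its speed limit or range.

## Working session

There is one attempt and no reset: what is moved stays moved. The work goes in short steps, Python scripts to look and compute and a tool call to move; the robot and the scene stay as the last step left them, time stands still between calls to the robot, and variables do not carry over. Pictures are saved under pics/ and viewed, and the job is handed in when it is done.

Besides the shell and the picture viewer there is one more tool, called after "Emit:" in YAML: its name, and indented under it one key for each argument. jog_arm: Moves the arm, as the interface text tells. Its arguments: {"type":"object","properties":{"motion":{"type":"array"},"squeeze":{"type":"number"}},"required":["motion"]}

```bash
mkdir -p pics; ls
python3 - <<'E'
from rig import *
import cv2,numpy as np
s=get_state()
for k,v in s.items(): print(k,np.round(v,3))
for n in("scene","top"):
    c=read_camera(n); cv2.imwrite(f"pics/{n}0.png",cv2.cvtColor(c["img"],cv2.COLOR_RGB2BGR)); print(n,c["intrinsics"],np.round(c["camera_from_world"],4), [k for k in c])
E
```

```text
pics
time 0.0
joint_pos [-1.159  0.265  1.605 -0.     1.274 -0.037]
joint_velocities [-0.001  0.001  0.    -0.001 -0.    -0.001]
effort [-1.0000e-03 -5.1511e+01 -3.6732e+01 -0.0000e+00  1.3000e-02 -0.0000e+00]
ee_pos [ 0.293 -0.607  0.23 ]
eef_rot [-3.061e+00 -6.990e-01  1.000e-03]
ft_force [ 0.796 -0.287  0.544]
wrist_torque [0.007 0.047 0.027]
finger_gap 0.086
scene [[450.64390587   0.         284.48566756]
 [  0.         450.64390587 211.86637229]
 [  0.           0.           1.        ]] [[ 0.9861  0.1656 -0.0123 -0.463 ]
 [-0.0616  0.4333  0.8992 -0.0793]
 [ 0.1542 -0.8859  0.4374 -1.3874]
 [ 0.      0.      0.      1.    ]] ['img', 'intrinsics', 'camera_from_world']
top [[428.12646556   0.         276.10431715]
 [  0.         428.12646556 212.45579816]
 [  0.           0.           1.        ]] [[ 0.0178 -0.9996  0.0235  0.0246]
 [ 0.9968  0.0195  0.0771 -0.5003]
 [-0.0775  0.0221  0.9967 -1.3198]
 [ 0.      0.      0.      1.    ]] ['img', 'intrinsics', 'camera_from_world']
```

View pics/scene0.png

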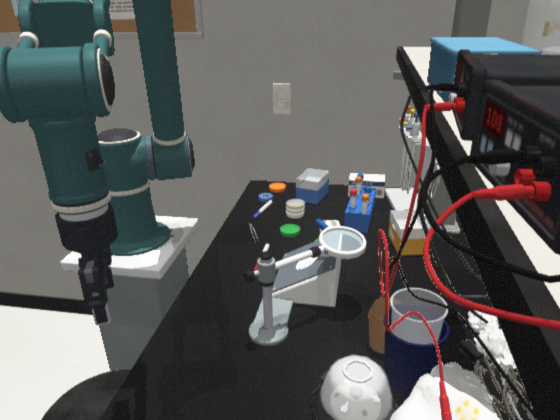

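View pics/top0.png

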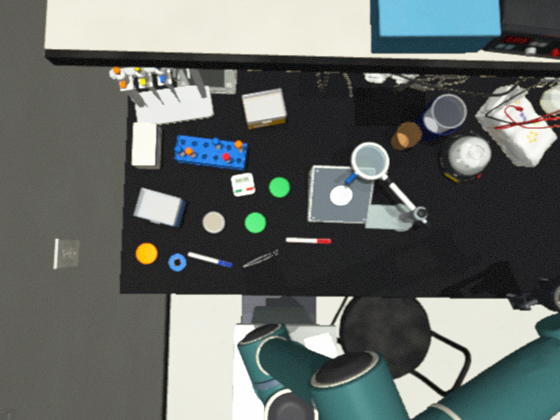

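```bash
cat > h.py <<'E'
from rig import *
import cv2,numpy as np
def proj(c,P):
    P=np.atleast_2d(P); M=c["camera_from_world"]; q=P@M[:3,:3].T+M[:3,3]
    q=np.c_[q[:,0],-q[:,1],-q[:,2]]; u=q@c["intrinsics"].T; return u[:,:2]/u[:,2:]
def ray(c,uv):
    M=c["camera_from_world"];R=M[:3,:3]; d=np.linalg.solve(c["intrinsics"],[uv[0],uv[1],1.]); d=np.array([d[0],-d[1],-d[2]])
    return -R.T@M[:3,3], R.T@d
def onz(c,uv,z):
    o,d=ray(c,uv); return o+d*(z-o[2])/d[2]
def tri(c1,u1,c2,u2):
    o1,d1=ray(c1,u1);o2,d2=ray(c2,u2); d1/=np.linalg.norm(d1);d2/=np.linalg.norm(d2)
    s=np.linalg.lstsq(np.c_[d1,-d2],o2-o1,rcond=None)[0]; a=o1+s[0]*d1;b=o2+s[1]*d2
    return (a+b)/2,np.linalg.norm(a-b)
def save(img,name,box=None,k=1):
    if box: x0,y0,x1,y1=box; img=img[y0:y1,x0:x1]
    img=cv2.resize(img,None,fx=k,fy=k,interpolation=cv2.INTER_CUBIC); cv2.imwrite("pics/"+name,cv2.cvtColor(img,cv2.COLOR_RGB2BGR))
E
python3 - <<'E'
from h import *
t=read_camera("top");s=read_camera("scene")
save(t["img"],"t1.png",(190,130,450,260),3)
save(s["img"],"s1.png",(230,170,400,350),3)
save(t["img"],"t2.png",(195,200,275,240),8)
for uv,z in [((214,222),.045),((255,222),.015),((279,187),.015),((341,196),.065),((370,162),.165),((420,214),.205),((243,184),.018),((308,240),.01)]: print(uv,onz(t,uv,z).round(3))
print(proj(s,onz(t,(214,222),.045)))
E
```

```text
(214, 222) [0.465 0.223 0.045]
(255, 222) [0.469 0.099 0.015]
(279, 187) [0.581 0.026 0.015]
(341, 196) [ 0.55  -0.161  0.065]
(370, 162) [ 0.637 -0.226  0.165]
(420, 214) [ 0.489 -0.352  0.205]
(243, 184) [0.587 0.139 0.018]
(308, 240) [ 0.416 -0.068  0.01 ]
[[294.06928664 203.00265358]]
```

View pics/t1.png

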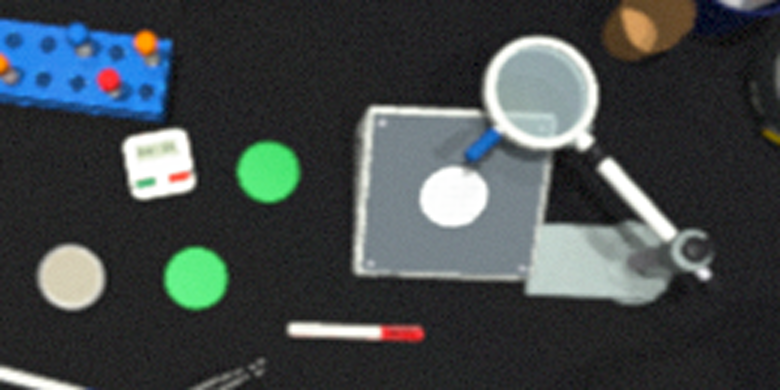

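View pics/s1.png

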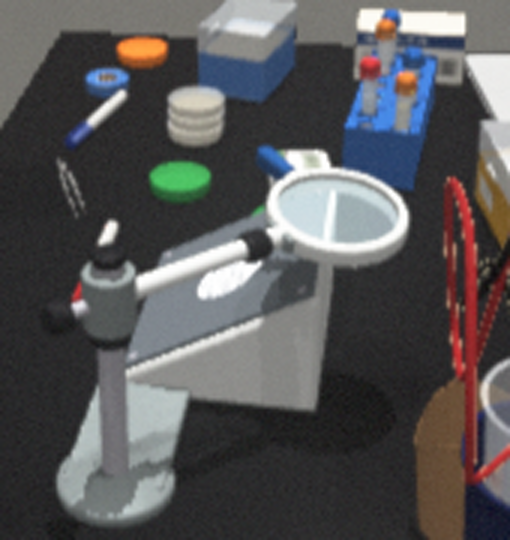

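View pics/t2.png

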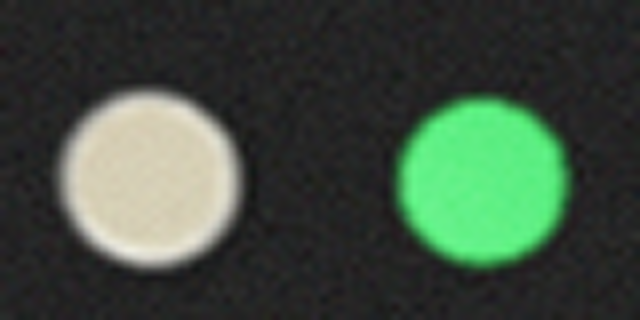

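Run:
```python
from h import *
t=read_camera("top");s=read_camera("scene")
def blob(c,box,f,fill=False):
    x0,y0,x1,y1=box; im=c["img"][y0:y1,x0:x1].astype(int); m=f(im).astype(np.uint8)
    n,l,st,ce=cv2.connectedComponentsWithStats(m); i=1+np.argmax(st[1:,4])
    mm=(l==i).astype(np.uint8); cs,_=cv2.findContours(mm,0,cv2.CHAIN_APPROX_NONE); cc=max(cs,key=len)
    e=cv2.fitEllipse(cv2.convexHull(cc) if fill else cc)
    return ce[i]+[x0,y0],st[i,4],(np.array(e[0])+[x0,y0]).round(2),np.round(e[1],1), cc.reshape(-1,2)+[x0,y0]
br=lambda th:(lambda im:im.min(2)>th)
b=blob(t,(195,205,235,240),br(90)); print("dish",b[:4],onz(t,b[2],.045)) 
b2=blob(s,(280,195,310,222),br(110)); print("stack scene",b2[:4])
r=blob(t,(325,180,360,212),br(190),True); print("recess",r[:4],onz(t,r[2],.065))
rs=blob(s,(290,255,320,272),br(200),True); print("recess scene",rs[:4])
l=blob(t,(345,138,395,185),br(170),True); print("lens",l[:4],onz(t,l[2],.165))
ls=blob(s,(318,224,370,260),br(170),True); print("lens s",ls[:4]); print(tri(t,l[2],s,ls[2]))
bl=lambda im:(im[...,2]-im[...,0]>50)
h=blob(t,(335,165,362,195),bl); hs=blob(s,(310,215,332,235),bl); print("handle",h[:4],hs[:4],onz(t,h[0],.165),tri(t,h[0],s,hs[0]))
g=blob(t,(300,155,385,235),lambda im:(abs(im.sum(2)/3-95)<45)); print(g[:4])
# finer crops
save(t["img"],"t3.png",(300,155,440,240),5.7)
save(s["img"],"s3.png",(240,220,380,320),5.7)
```

```text
dish (array([213.25870647, 221.99253731]), np.int32(402), array([213.26, 221.97]), array([21.4, 22.2])) [0.4648758 0.2256654 0.045    ]
stack scene (array([294.79127726, 207.71339564]), np.int32(321), array([294.81, 207.69]), array([18.9, 20. ]))
recess (array([340.62170088, 195.17008798]), np.int32(341), array([340.77, 195.1 ]), array([19.3, 22.3])) [ 0.55293362 -0.16073699  0.065     ]
recess scene (array([304.84137931, 262.67586207]), np.int32(145), array([305.18, 262.43]), array([ 8.2, 23.4]))
lens (array([370.47810219, 162.26824818]), np.int32(548), array([370.68, 161.62]), array([35.6, 42.1])) [ 0.63768757 -0.22758737  0.165     ]
lens s (array([339.04927885, 239.27764423]), np.int32(832), array([340.44, 239.73]), array([30. , 49.1]))
(array([ 0.63690737, -0.2261067 ,  0.17090371]), np.float64(0.0008310779145814447))
handle (array([350.45205479, 177.89041096]), np.int32(73), array([350.46, 177.85]), array([ 5.4, 14.7])) (array([321.03174603, 222.9047619 ]), np.int32(63), array([321.12, 223.  ]), array([ 5.2, 13.3])) [ 0.59004506 -0.17038983  0.165     ] (array([ 0.5877419 , -0.16744051,  0.17990962]), np.float64(0.00026251550803513615))
(array([340.01545595, 195.61785162]), np.int32(2588), array([341.92, 196.41]), array([65. , 78.3]))
```

```bash
ls pics
```

```text
s1.png
s3.png
scene0.png
t1.png
t2.png
t3.png
top0.png
```

View pics/t3.png

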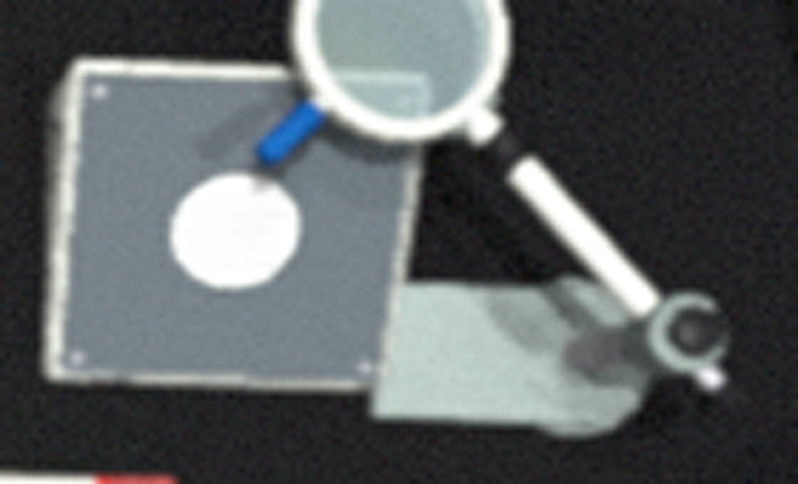

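View pics/s3.png

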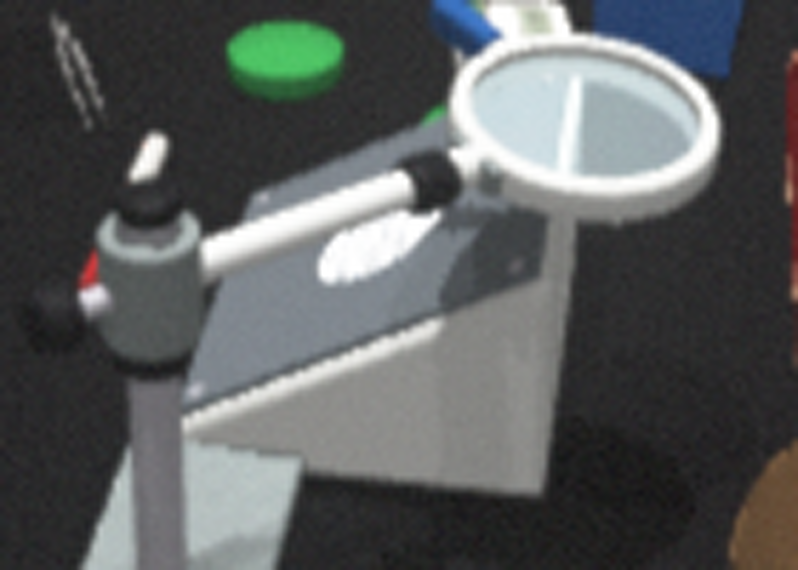

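Run:
```python
from h import *
t=read_camera("top");s=read_camera("scene")
k=5.7
pt=lambda x,y:(300+x/k-.4,155+y/k-.4)
ps=lambda x,y:(240+x/k-.4,220+y/k-.4)
for n,p,z in [("RL",pt(80,72),.1115),("RR",pt(424,82),.1115),("FL",pt(62,376),.0255),("FR",pt(378,386),.0255),("post",pt(694,330),.205)]: print(n,onz(t,p,z).round(4))
A=onz(t,pt(80,72),.1115);B=onz(t,pt(424,82),.1115);C=onz(t,pt(62,376),.0255);D=onz(t,pt(378,386),.0255)
for a,b in((A,B),(C,D)):print("edge",np.linalg.norm(a-b),np.arctan2((a-b)[0],-(a-b)[1])+0, np.arctan2(-(a-b)[0],(a-b)[1]))
for a,b in((A,C),(B,D)):print("side",np.linalg.norm(a-b),np.arctan2((a-b)[1],(a-b)[0]))
print("mean",(A+B+C+D)/4)
print("recess tri",tri(t,(340.7,195.1),s,(305,262.5)))
print("post top tri",tri(t,pt(694,330),s,ps(148,200)))
print("screws FL",tri(t,pt(78,357),s,ps(262,198)),"FR",tri(t,pt(366,367),s,ps(196,390)))
```

```text
RL [ 0.6281 -0.0721  0.1115]
RR [ 0.6268 -0.2505  0.1115]
FL [ 0.476  -0.0734  0.0255]
FR [ 0.4739 -0.2469  0.0255]
post [ 0.4929 -0.3561  0.205 ]
edge 0.17844397469628276 3.134359660657928 -0.007232992931865374
edge 0.17348985738046246 3.1291001759268053 -0.012492477662988092
side 0.1746937436875321 0.009035761059811596
side 0.17548857902705825 -0.023464307126815125
mean [ 0.55119051 -0.16073078  0.0685    ]
recess tri (array([ 0.55148082, -0.16127618,  0.06231839]), np.float64(0.0035813776156651735))
post top tri (array([ 0.49349993, -0.35835172,  0.19876704]), np.float64(0.00014896056369077828))
screws FL (array([ 0.48636312, -0.08131864,  0.03207999]), np.float64(0.00043778552224008093)) FR (array([ 0.48403285, -0.23874678,  0.0319688 ]), np.float64(0.0006167827299807651))
```

Run:
```python
from h import *
t=read_camera("top");s=read_camera("scene")
save(t["img"],"t4.png",(360,90,500,180),5.7)
save(s["img"],"s4.png",(330,200,470,380),4)
for z in (0,.05,.1,.15): print(z,onz(t,(393,138),z).round(3),onz(t,(406,135),z).round(3),onz(s,(375,350),z).round(3))
```

```text
0 [ 0.75  -0.341  0.   ] [ 0.761 -0.383  0.   ] [ 0.725 -0.379  0.   ]
0.05 [ 0.737 -0.326  0.05 ] [ 0.748 -0.366  0.05 ] [ 0.72  -0.434  0.05 ]
0.1 [ 0.724 -0.311  0.1  ] [ 0.734 -0.35   0.1  ] [ 0.716 -0.489  0.1  ]
0.15 [ 0.711 -0.296  0.15 ] [ 0.721 -0.334  0.15 ] [ 0.711 -0.544  0.15 ]
```

View pics/t4.png

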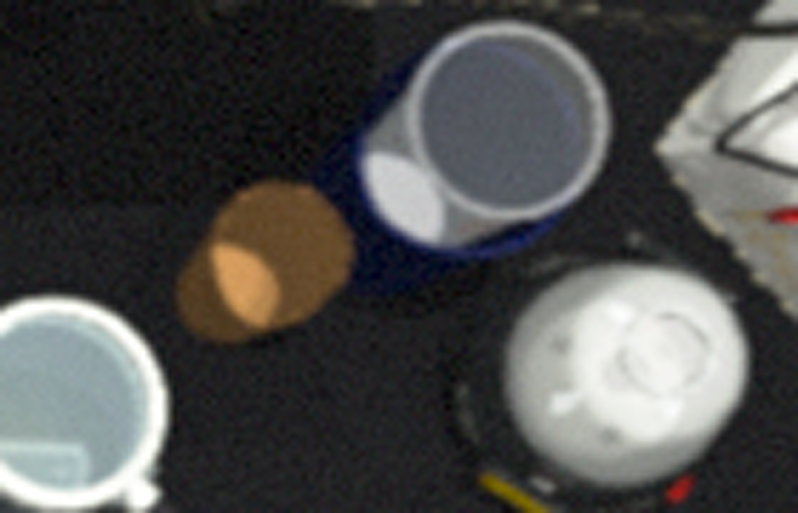

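View pics/s4.png

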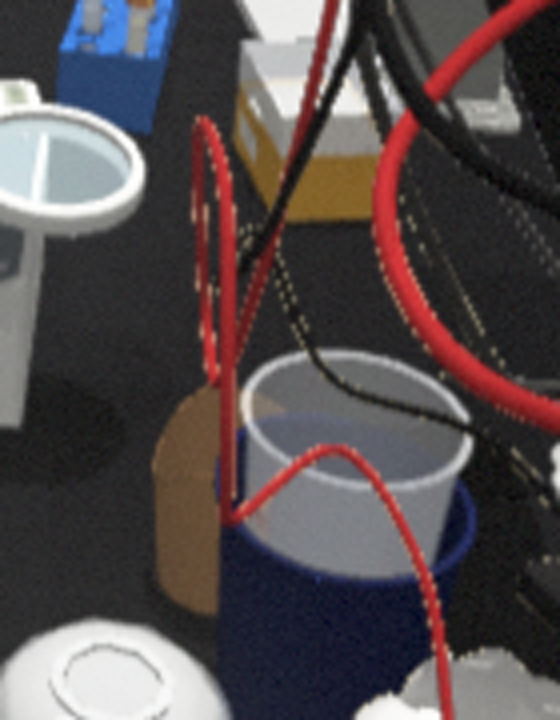

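```bash
cat >> h.py <<'E'
from scipy.spatial.transform import Rotation as Ro
def psi(st): 
    R=Ro.from_rotvec(st["eef_rot"]).as_matrix(); return np.arctan2(R[1,0],R[0,0])
def plan(wps,op,step=.05,tstep=.18,start=None):
    """wps: (x,y,z,psi); prints rows in tool axes (cm, rad)"""
    st=get_state(); p=np.array(st["ee_pos"]); a=psi(st)
    print("now",p.round(4),"psi",round(a,3),"tilt",np.round(Ro.from_rotvec(st["eef_rot"]).as_matrix()[:,2],3),"q",np.round(st["joint_pos"],2),"gap",round(st["finger_gap"],4),"t",st["time"],"F",np.round(st["ft_force"],1))
    rows=[]
    for w in wps:
        g=np.array(w[:3]); n=max(1,int(np.ceil(max(np.linalg.norm(g-p)/step,abs(w[3]-a)/tstep)-1e-6)))
        p0=p.copy();a0=a
        for i in range(n):
            tg=p0+(g-p0)*(i+1)/n; ta=a0+(w[3]-a0)*(i+1)/n
            d=tg-p; c,s=np.cos(a),np.sin(a)
            r=np.round([100*(d[0]*c+d[1]*s),100*(d[0]*s-d[1]*c),-100*d[2]],1 if step>.01 else 2); th=np.round(-(ta-a),3)
            rows.append([op,r.tolist(),float(th)])
            a-=th; p=p+np.array([r[0]*c+r[1]*s,r[0]*s-r[1]*c,-r[2]])/100
    print(len(rows)); print(rows)
E
python3 - <<'E'
from h import *
plan([(.40,-.45,.32,0),(.586,-.170,.26,-.83)],1)
E
```

```text
now [ 0.2929 -0.6081  0.2313] psi 0.449 tilt [ 0.  0. -1.] q [-1.16  0.26  1.6   0.    1.27 -0.04] gap 0.0853 t 0.5 F [-0.9  0.  -0.3]
12
[[1, [3.3, -1.9, -1.8], 0.09], [1, [3.1, -2.2, -1.7], 0.09], [1, [2.9, -2.5, -1.8], 0.089], [1, [2.7, -2.7, -1.8], 0.09], [1, [2.4, -3.0, -1.8], 0.09], [1, [2.7, -4.0, 0.9], 0.119], [1, [2.1, -4.3, 0.8], 0.118], [1, [1.7, -4.5, 0.9], 0.119], [1, [1.1, -4.7, 0.8], 0.118], [1, [0.5, -4.7, 0.9], 0.119], [1, [-0.0, -4.8, 0.9], 0.118], [1, [-0.6, -4.8, 0.8], 0.119]]
```

Emit:
jog_arm:
  motion:
    - [1, [3.3, -1.9, -1.8], 0.09]
    - [1, [3.1, -2.2, -1.7], 0.09]
    - [1, [2.9, -2.5, -1.8], 0.09]
    - [1, [2.7, -2.7, -1.8], 0.09]
    - [1, [2.4, -3.0, -1.8], 0.09]
    - [1, [2.7, -4.0, 0.9], 0.12]
    - [1, [2.1, -4.3, 0.8], 0.12]
    - [1, [1.7, -4.5, 0.9], 0.12]
    - [1, [1.1, -4.7, 0.8], 0.12]
    - [1, [0.5, -4.7, 0.9], 0.12]
    - [1, [0, -4.8, 0.9], 0.12]
    - [1, [-0.6, -4.8, 0.8], 0.12]
    - [1, [0, 0, 0], 0]

```text
time: 2.12
ee_pos: [0.6065, -0.1654, 0.2642]
eef_rot: [2.837, -1.349, 0.012]
ft_force: [0.0, -0.9, 0.3]
finger_gap: 0.0854
```

Run:
```python
from h import *
plan([(.586,-.170,.22,-.83),(.586,-.170,.160,-.83)],1)
```

```text
now [ 0.6065 -0.1654  0.2642] psi -0.888 tilt [ 0.007 -0.004 -1.   ] q [-0.31  0.15  1.68 -0.    1.31  2.15] gap 0.0854 t 2.125 F [ 0.  -0.9  0.3]
3
[[1, [-0.9, 1.9, 4.4], -0.058], [1, [-0.0, -0.0, 3.0], 0.0], [1, [-0.0, -0.0, 3.0], 0.0]]
```

Emit:
jog_arm:
  motion:
    - [1, [-0.9, 1.9, 2.0], -0.06]
    - [1, [0, 0, 0], 0]
    - [1, [0, 0, 0], 0]

```text
time: 2.5
ee_pos: [0.5865, -0.1719, 0.2455]
eef_rot: [2.877, -1.259, 0.017]
ft_force: [-0.1, -0.4, 0.3]
finger_gap: 0.0853
```

Run:
```python
from h import *
plan([(.586,-.170,.160,-.83)],1,step=.03)
t=read_camera("top");save(t["img"],"t5.png",(300,120,440,240),5)
s=read_camera("scene");save(s["img"],"s5.png",(240,170,400,300),5)
```

```text
now [ 0.5865 -0.1719  0.2455] psi -0.825 tilt [ 0.009 -0.006 -1.   ] q [-0.32  0.13  1.74 -0.    1.26  2.07] gap 0.0853 t 2.5 F [-0.1 -0.4  0.3]
3
[[1, [-0.1, -0.0, 2.8], 0.002], [1, [-0.0, -0.1, 2.9], 0.001], [1, [-0.1, 0.0, 2.8], 0.002]]
```

View pics/s5.png

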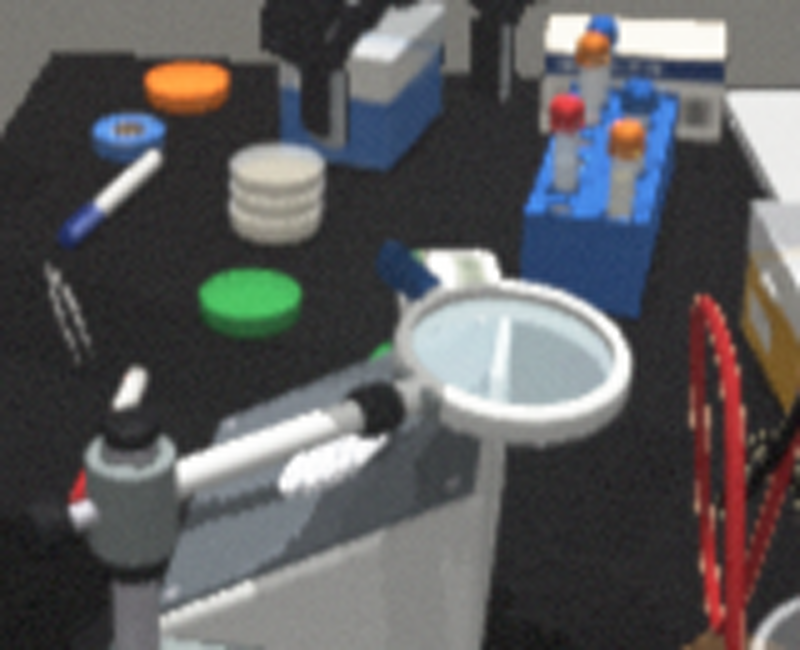

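View pics/t5.png

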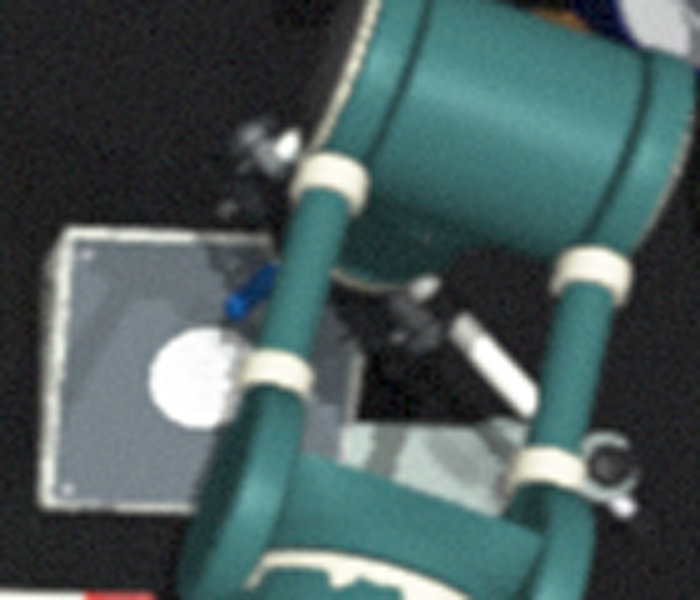

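Emit:
jog_arm:
  motion:
    - [1, [-0.1, -0.1, 3], 0]
    - [1, [0, 0, 3], 0]
    - [1, [0, 0, 2.7], 0]
    - [1, [0, 0, 0], 0]
    - [-1, [0, 0, 0], 0]
    - [-1, [0, 0, 0], 0]
    - [-1, [0, 0, 0], 0]
    - [-1, [0, 0, 0], 0]
    - [-1, [0, 0, 0], 0]
    - [-1, [0, 0, 0], 0]
  squeeze: 30

```text
time: 3.85
ee_pos: [0.5952, -0.1744, 0.167]
eef_rot: [-2.876, 1.264, -0.044]
ft_force: [0.9, 0.6, -1.8]
finger_gap: 0.0134
```

Run:
```python
from h import *
import math
# arc about post, handle swing 0.83->1.1
P=np.array([.4932,-.3580])
st=get_state(); p=np.array(st["ee_pos"]); 
r=p[:2]-P; print("r",np.hypot(*r)); 
w=[]
for d in np.linspace(.045,.27,6):
    c,s=math.cos(-(-d)),math.sin(-d)  # swing positive = clockwise? 
    # swing back: +x, reduces +y : rotate by -d about z
    c,s=math.cos(-d),math.sin(-d)
    q=P+np.array([c*r[0]-s*r[1],s*r[0]+c*r[1]]); w.append((*q,p[2],psi(st)-d))
plan(w,-1)
```

```text
r 0.21002896247540565
now [ 0.5952 -0.1744  0.167 ] psi -0.828 tilt [ 0.026 -0.011 -1.   ] q [-0.32  0.19  1.82 -0.    1.11  2.08] gap 0.0134 t 3.85 F [ 0.9  0.6 -1.8]
6
[[-1, [0.9, -0.3, -0.0], 0.045], [-1, [0.9, -0.3, -0.0], 0.045], [-1, [0.9, -0.2, -0.0], 0.045], [-1, [0.9, -0.3, -0.0], 0.045], [-1, [0.9, -0.3, -0.0], 0.045], [-1, [0.9, -0.3, -0.0], 0.045]]
```

Emit:
jog_arm:
  motion:
    - [-1, [0.9, -0.3, 0], 0.045]
    - [-1, [0.9, -0.3, 0], 0.045]
    - [-1, [0.9, -0.3, 0], 0.045]
    - [-1, [0.9, -0.3, 0], 0.045]
    - [-1, [0.9, -0.3, 0], 0.045]
    - [-1, [0.9, -0.3, 0], 0.045]

```text
time: 4.6
ee_pos: [0.6381, -0.2062, 0.167]
eef_rot: [2.679, -1.64, 0.028]
ft_force: [-0.9, 0.7, 0.2]
finger_gap: 0.0132
```

Run:
```python
from h import *
plan([(.586,-.170,.160,-.83)],1,step=.03)
s=read_camera("scene");save(s["img"],"s6.png",(240,170,400,300),5)
```

```text
now [ 0.6381 -0.2062  0.167 ] psi -1.099 tilt [ 0.015 -0.01  -1.   ] q [-0.35  0.29  1.69 -0.    1.14  2.32] gap 0.0132 t 4.6 F [-0.9  0.7  0.2]
3
[[1, [-1.9, 1.0, 0.2], -0.09], [1, [-1.9, 0.8, 0.3], -0.089], [1, [-2.0, 0.7, 0.2], -0.09]]
```

View pics/s6.png

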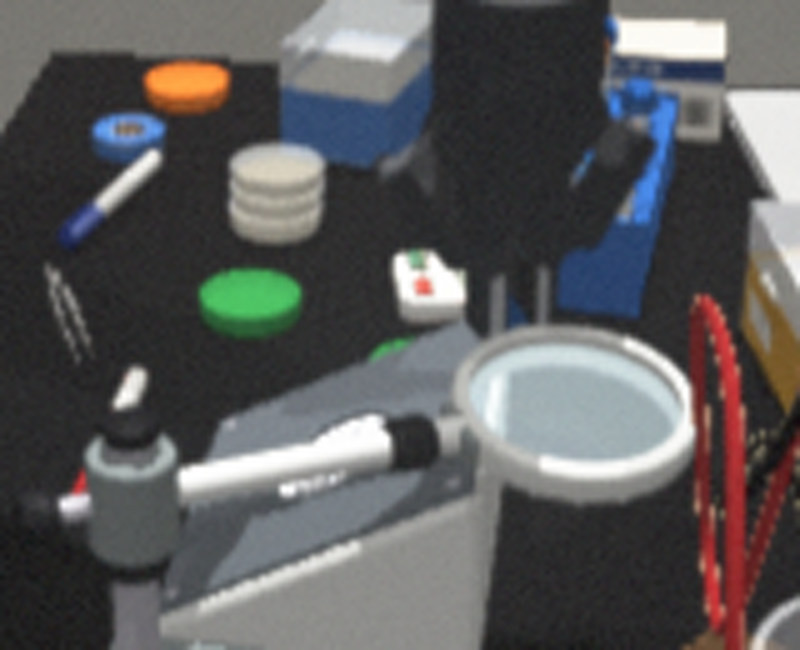

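Emit:
jog_arm:
  motion:
    - [1, [0, 0, 0], 0]
    - [1, [0, 0, 0], 0]
    - [1, [0, 0, 0], 0]
    - [1, [0, 0, -3], 0]
    - [1, [0, 0, -5], 0]
    - [1, [0, 0, -4], 0]
    - [1, [0, 0, 0], 0]

```text
time: 5.52
ee_pos: [0.6353, -0.2048, 0.2893]
eef_rot: [2.679, -1.641, 0.026]
ft_force: [0.3, 0.6, -0.3]
finger_gap: 0.0852
```

Run:
```python
from h import *
plan([(.55,.05,.27,-.4),(.465,.2255,.15,0)],1,step=.055)
```

```text
now [ 0.6353 -0.2048  0.2893] psi -1.099 tilt [ 0.014 -0.009 -1.   ] q [-0.35  0.21  1.56 -0.    1.35  2.32] gap 0.0852 t 5.525 F [ 0.3  0.6 -0.3]
10
[[1, [-5.3, -0.8, 0.4], -0.14], [1, [-5.2, -1.5, 0.4], -0.14], [1, [-4.9, -2.3, 0.4], -0.14], [1, [-4.5, -2.8, 0.3], -0.139], [1, [-4.1, -3.5, 0.4], -0.14], [1, [-2.9, -2.6, 2.4], -0.08], [1, [-2.7, -2.8, 2.4], -0.08], [1, [-2.5, -3.0, 2.4], -0.08], [1, [-2.3, -3.2, 2.4], -0.08], [1, [-1.9, -3.3, 2.4], -0.08]]
```

Emit:
jog_arm:
  motion:
    - [1, [-5.3, -0.8, 0.4], -0.14]
    - [1, [-5.2, -1.5, 0.4], -0.14]
    - [1, [-4.9, -2.3, 0.4], -0.14]
    - [1, [-4.5, -2.8, 0.3], -0.14]
    - [1, [-4.1, -3.5, 0.4], -0.14]
    - [1, [-2.9, -2.6, 2.4], -0.08]
    - [1, [-2.7, -2.8, 2.4], -0.08]
    - [1, [-2.5, -3.0, 2.4], -0.08]
    - [1, [-1.9, -2, 1.5], -0.08]
    - [1, [0, 0, 0], -0.04]
    - [1, [0, 0, 0], 0]

```text
time: 6.9
ee_pos: [0.4642, 0.1847, 0.16]
eef_rot: [3.131, -0.005, -0.004]
ft_force: [0.4, 0.3, -0.1]
finger_gap: 0.0851
```

Run:
```python
from h import *
plan([(.465,.2255,.10,0)],1,step=.03)
t=read_camera("top");save(t["img"],"t7.png",(180,120,420,280),3.3)
s=read_camera("scene");save(s["img"],"s7.png",(240,120,400,250),5)
```

```text
now [0.4642 0.1847 0.16  ] psi -0.003 tilt [-0.002 -0.011 -1.   ] q [ 0.34 -0.01  2.05 -0.01  1.11  1.91] gap 0.0851 t 6.9 F [ 0.4  0.3 -0.1]
3
[[1, [0.0, -1.4, 2.0], -0.001], [1, [0.0, -1.3, 2.0], -0.001], [1, [0.1, -1.4, 2.0], -0.001]]
```

View pics/s7.png

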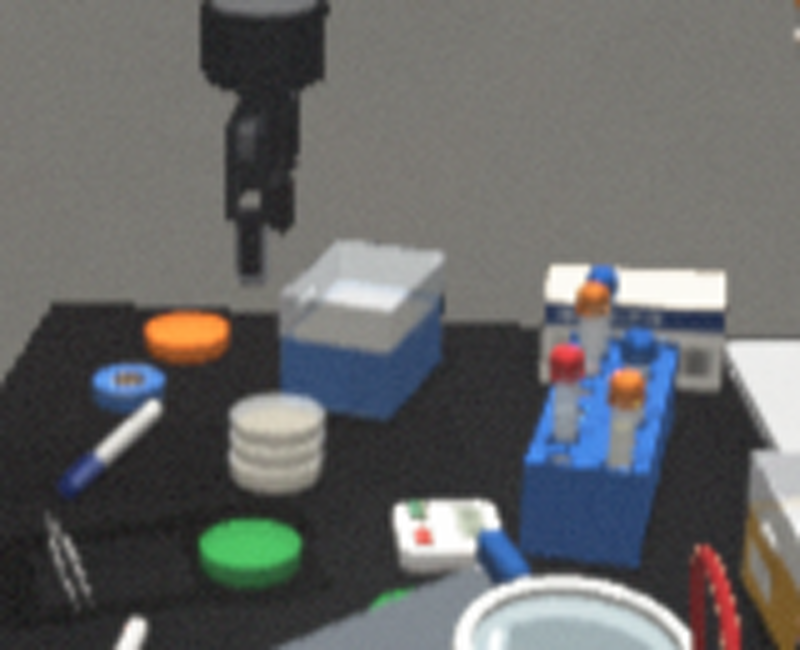

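View pics/t7.png

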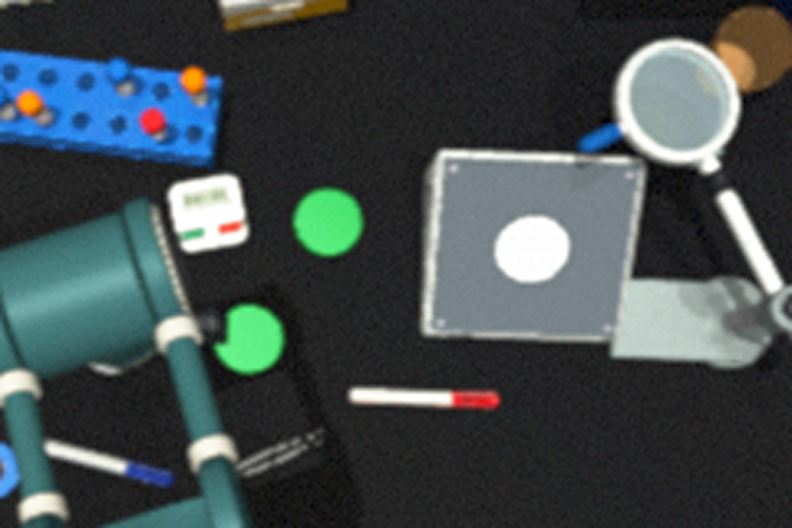

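Run:
```python
from h import *
t=read_camera("top");s=read_camera("scene")
im=t["img"][175:215,320:365].astype(np.uint8); m=(im.min(2)>180).astype(np.uint8)
cs,_=cv2.findContours(m,0,cv2.CHAIN_APPROX_NONE);c=max(cs,key=cv2.contourArea);M=cv2.moments(c);e=cv2.fitEllipse(c)
print("recess",np.array(e[0])+[320,175],e[1:], onz(t,np.array(e[0])+[320,175],.065))
k=3.3
pt=lambda x,y:(180+x/k-.35,120+y/k-.35)
Z=dict(RL=(.1115),FL=.0255)
n=np.array([-.5,0,.866])
# screw positions
sc={}
for nme,(x,y),z in [("RL",(453,168),.105),("RR",(630,175),.105),("FL",(440,323),.032),("FR",(608,328),.032)]:
    sc[nme]=onz(t,pt(x,y),z); print(nme,sc[nme].round(4))
print(sum(sc.values())/4, "expect floor xy =", (sum(sc.values())/4+[.002,0,-.0035]).round(4))
# scene stack top ellipse center: pixel in crop ~ (277,415)
print("stack",tri(t,(213.26,221.97),s,(240+277/5-.4,120+415/5-.4)))
```

```text
recess [340.81429672 195.0654068 ] ((19.115291595458984, 22.11944007873535), 75.24681091308594) [ 0.55304221 -0.16087149  0.065     ]
RL [ 0.6196 -0.0826  0.105 ]
RR [ 0.6167 -0.2419  0.105 ]
FL [ 0.4852 -0.0804  0.032 ]
FR [ 0.4836 -0.2391  0.032 ]
[ 0.55126073 -0.16101576  0.0685    ] expect floor xy = [ 0.5533 -0.161   0.065 ]
stack (array([0.46620644, 0.2258852 , 0.04530206]), np.float64(0.00273422163358355))
```

Emit:
jog_arm:
  motion:
    - [1, [0.1, -2, 2], 0]
    - [1, [0, -2, 2], 0]
    - [1, [0, 0, 2], 0]
    - [1, [0, 0, 1], 0]
    - [1, [0, 0, 0], 0]

```text
time: 7.72
ee_pos: [0.4714, 0.2238, 0.0921]
eef_rot: [3.134, -0.018, 0.01]
ft_force: [-0.9, -0.5, 0.4]
finger_gap: 0.0853
```

Run:
```python
from h import *
plan([(.465,.2257,.030,-.014)],1,step=.03)
s=read_camera("scene");save(s["img"],"s8.png",(260,150,340,250),6)
```

```text
now [0.4714 0.2238 0.0921] psi -0.012 tilt [ 0.006 -0.008 -1.   ] q [ 0.4   0.11  2.07 -0.01  0.97  1.99] gap 0.0853 t 7.725 F [-0.9 -0.5  0.4]
3
[[1, [-0.2, -0.1, 2.1], 0.001], [1, [-0.2, -0.0, 2.0], 0.001], [1, [-0.2, -0.1, 2.1], 0.0]]
```

View pics/s8.png

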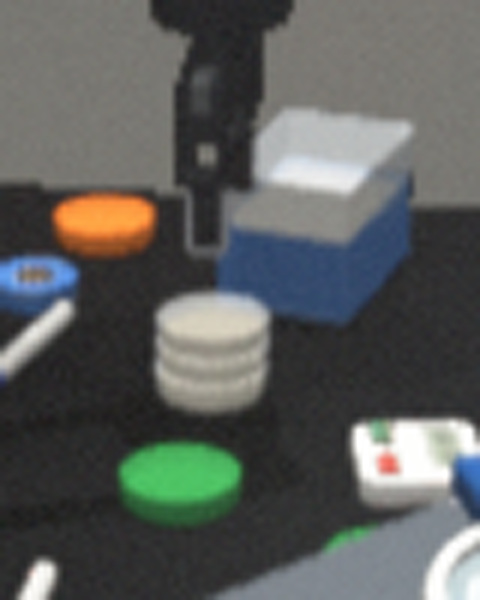

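Emit:
jog_arm:
  motion:
    - [1, [-0.6, -0.2, 2], 0]
    - [1, [0, 0, 2], 0]
    - [1, [0, 0, 0], 0]

```text
time: 8.15
ee_pos: [0.4695, 0.2263, 0.0557]
eef_rot: [3.137, -0.022, 0.022]
ft_force: [-0.4, 1.0, 0.4]
finger_gap: 0.0852
```

Run:
```python
from h import *
plan([(.465,.2257,.030,-.014)],1,step=.03)
```

```text
now [0.4695 0.2263 0.0557] psi -0.014 tilt [ 0.014 -0.004 -1.   ] q [ 0.41  0.15  2.1  -0.01  0.89  2.  ] gap 0.0852 t 8.15 F [-0.4  1.   0.4]
1
[[1, [-0.4, 0.1, 2.6], 0.0]]
```

Emit:
jog_arm:
  motion:
    - [1, [-0.6, 0.1, 1.4], 0]
    - [1, [-0.3, 0, 1.0], 0]
    - [1, [0, 0, 0], 0]

```text
time: 8.52
ee_pos: [0.4621, 0.2257, 0.0326]
eef_rot: [3.139, -0.023, 0.027]
ft_force: [-0.2, -0.3, -0.6]
finger_gap: 0.0852
```

Run:
```python
from h import *
plan([(.465,.2257,.030,-.014)],1,step=.03)
```

```text
now [0.4621 0.2257 0.0326] psi -0.014 tilt [ 0.017 -0.003 -1.   ] q [ 0.41  0.17  2.13 -0.01  0.83  2.01] gap 0.0852 t 8.525 F [-0.2 -0.3 -0.6]
1
[[1, [0.3, -0.0, 0.3], -0.0]]
```

Emit:
jog_arm:
  motion:
    - [1, [0.3, 0, 0.3], 0]
    - [-1, [0, 0, 0], 0]
    - [-1, [0, 0, 0], 0]
    - [-1, [0, 0, 0], 0]
    - [-1, [0, 0, 0], 0]
    - [-1, [0, 0, 0], 0]
  squeeze: 25

```text
time: 9.28
ee_pos: [0.4667, 0.2263, 0.0309]
eef_rot: [3.14, -0.022, 0.031]
ft_force: [-0.3, -0.4, -0.0]
finger_gap: 0.0605
```

Run:
```python
from h import *
plan([(.465,.2257,.030,-.014)],1,step=.03)
s=read_camera("scene");save(s["img"],"s9.png",(260,150,340,250),6)
```

```text
now [0.4667 0.2263 0.0309] psi -0.014 tilt [ 0.02  -0.002 -1.   ] q [ 0.41  0.18  2.12 -0.01  0.83  2.  ] gap 0.0605 t 9.275 F [-0.3 -0.4 -0. ]
1
[[1, [-0.2, 0.1, 0.1], -0.0]]
```

View pics/s9.png

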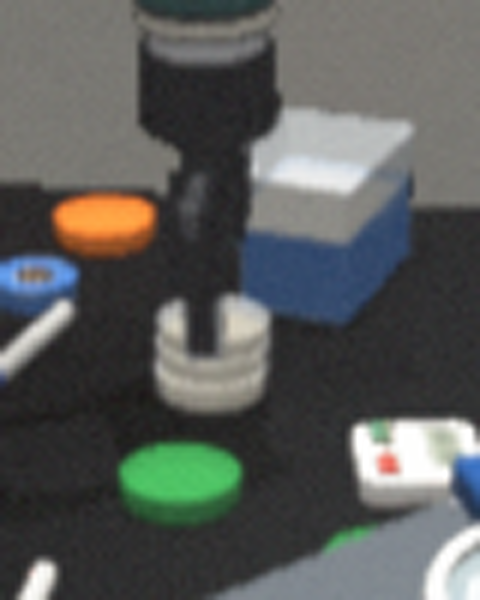

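Emit:
jog_arm:
  motion:
    - [-1, [0, 0, -1], 0]
    - [-1, [0, 0, -2], 0]
    - [-1, [0, 0, -3], 0]
    - [-1, [0, 0, -3], 0]
    - [-1, [0, 0, 0], 0]

```text
time: 9.95
ee_pos: [0.4648, 0.2264, 0.1253]
eef_rot: [3.14, -0.023, 0.031]
ft_force: [0.6, 1.0, -0.5]
finger_gap: 0.0602
```

Run:
```python
from h import *
plan([(.50,.03,.19,-.014),(.549,-.161,.17,-.014)],-1,step=.05)
s=read_camera("scene");save(s["img"],"s10.png",(260,120,340,220),6)
```

```text
now [0.4648 0.2264 0.1253] psi -0.014 tilt [ 0.02  -0.002 -1.   ] q [ 0.41  0.05  2.06 -0.01  1.02  2.  ] gap 0.0602 t 9.95 F [ 0.6  1.  -0.5]
9
[[-1, [0.8, 3.9, -1.3], -0.0], [-1, [0.7, 3.9, -1.3], -0.0], [-1, [0.8, 4.0, -1.3], -0.0], [-1, [0.7, 3.9, -1.3], -0.0], [-1, [0.8, 3.9, -1.3], -0.0], [-1, [1.3, 4.8, 0.5], -0.0], [-1, [1.3, 4.7, 0.5], -0.0], [-1, [1.3, 4.8, 0.5], -0.0], [-1, [1.3, 4.7, 0.5], -0.0]]
```

View pics/s10.png

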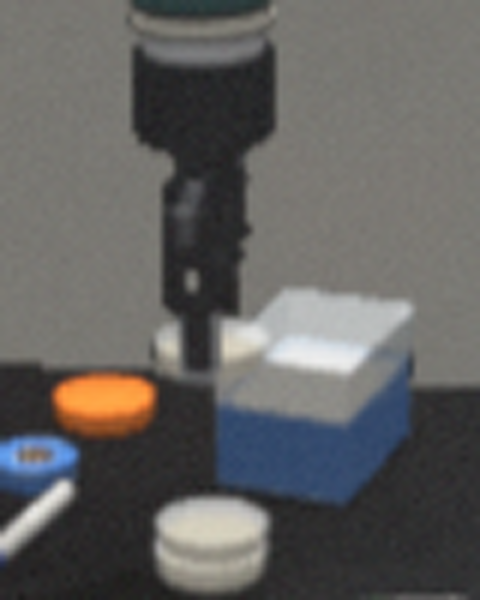

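Emit:
jog_arm:
  motion:
    - [-1, [0.8, 3.9, -1.3], 0]
    - [-1, [0.7, 3.9, -1.3], 0]
    - [-1, [0.8, 4.0, -1.3], 0]
    - [-1, [0.7, 3.9, -1.3], 0]
    - [-1, [0.8, 3.9, -1.3], 0]
    - [-1, [1.3, 4.8, 0.5], 0]
    - [-1, [1.3, 4.7, 0.5], 0]
    - [-1, [1.3, 4.8, 0.5], 0]
    - [-1, [0.5, 2, 0.5], 0]
    - [-1, [0, 0, 0], 0]
    - [-1, [0, 0, 0], 0]

```text
time: 11.38
ee_pos: [0.5327, -0.1429, 0.1566]
eef_rot: [3.141, -0.018, -0.009]
ft_force: [0.4, -0.4, -0.1]
finger_gap: 0.0605
```

Run:
```python
from h import *
plan([(.549,-.161,.12,-.014)],-1,step=.02)
s=read_camera("scene");save(s["img"],"s11.png",(240,190,370,310),6)
t=read_camera("top");save(t["img"],"t11.png",(290,120,440,240),5)
```

```text
now [ 0.5327 -0.1429  0.1566] psi -0.012 tilt [-0.006 -0.    -1.   ] q [-0.31  0.09  1.95 -0.    1.11  1.28] gap 0.0605 t 11.375 F [ 0.4 -0.4 -0.1]
3
[[-1, [0.5, 0.6, 1.2], 0.001], [-1, [0.6, 0.6, 1.2], 0.001], [-1, [0.6, 0.6, 1.3], 0.0]]
```

View pics/s11.png

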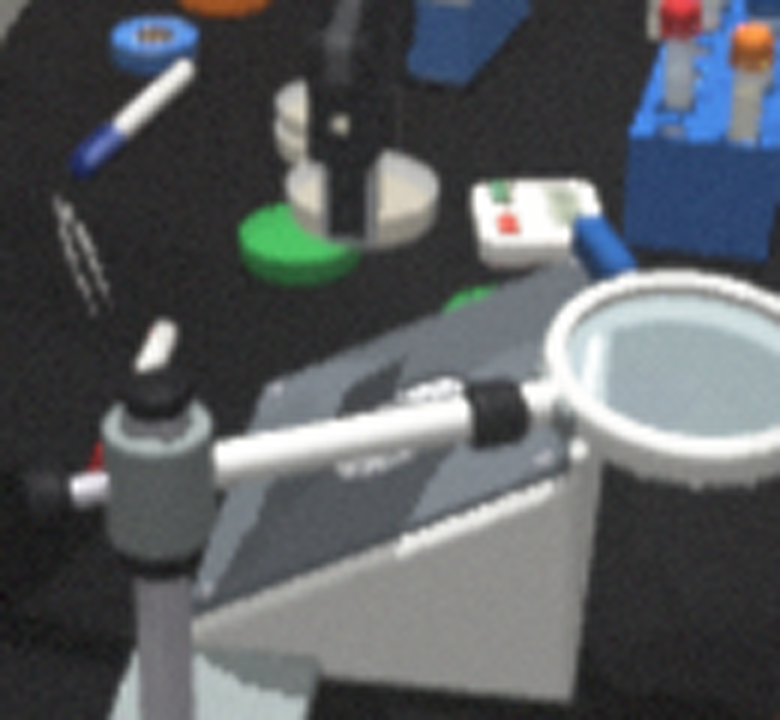

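View pics/t11.png

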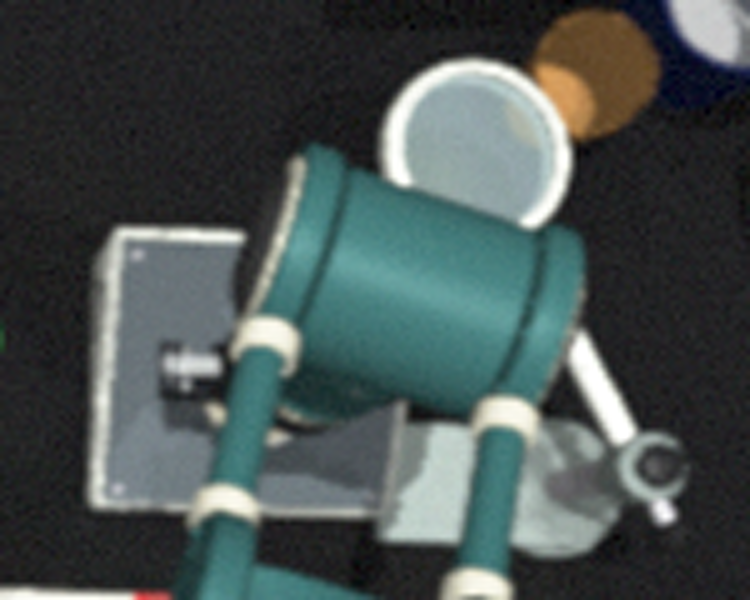

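Run:
```python
from h import *
s=read_camera("scene");st=get_state();p=np.array(st["ee_pos"])
a=np.linspace(0,2*np.pi,200)
def sil(c,ctr,n=np.array([0,0,1.]),x=np.array([1.,0,0])):
    y=np.cross(n,x); P=[ctr+.031*(np.cos(q)*x+np.sin(q)*y)+h*n for q in a for h in(-.0075,.0075)]
    u=proj(c,np.array(P)); return u.min(0),u.max(0)
lo,hi=sil(s,p+[-.001,0,.0066]); print("pred crop",(lo-[240,190])*6+2.5,(hi-[240,190])*6+2.5)
img=s["img"][205:240,280:320].astype(int); m=((img.min(2)>115)&(img[...,0]-img[...,2]>-10)&(abs(img[...,0]-img[...,1])<25)).astype(np.uint8)
n,l,stt,ce=cv2.connectedComponentsWithStats(m); print(stt+np.array([280,205,0,0,0]))
print("pred px",lo,hi)
```

```text
pred crop [281.75838418 148.36116571] [433.72861794 250.47070171]
[[ 280  205   40   35 1141]
 [ 286  205    9   24  117]
 [ 296  209    2    3    5]
 [ 302  215   11   15  126]
 [ 318  221    2    8   11]]
pred px [286.54306403 214.31019428] [311.87143632 231.32845029]
```

Run:
```python
from h import *
s=read_camera("scene")
# du per dx; scene px residuals of top-derived positions
for n,P,uv in [("recess",[.5532,-.161,.065],(305.1,262.5)),("held dish",np.array(get_state()["ee_pos"])+[-.001,0,.0066],(300.2,223)),("stack top dish start",[.4649,.2257,.0375],None)]:
    print(n,proj(s,P),uv, "d/dx",(proj(s,np.array(P)+[.01,0,0])-proj(s,P))/10)
```

```text
recess [[306.41316163 261.52171288]] (305.1, 262.5) d/dx [[0.39644255 0.03133811]]
held dish [[299.27850809 222.54783159]] (300.2, 223) d/dx [[0.40408469 0.02658521]]
stack top dish start [[294.1984971  204.76448976]] None d/dx [[0.29771414 0.01779082]]
```

Emit:
jog_arm:
  motion:
    - [-1, [0.4, 0.9, 1], 0]
    - [-1, [0.4, 0.9, 2], 0]
    - [-1, [0, 0, 1.5], 0]
    - [-1, [0, 0, 0], 0]
    - [-1, [0, 0, 0], 0]

```text
time: 12.2
ee_pos: [0.5411, -0.1609, 0.1086]
eef_rot: [3.141, -0.013, -0.008]
ft_force: [-0.4, -0.3, -0.1]
finger_gap: 0.0606
```

Run:
```python
from h import *
plan([(.546,-.161,.092,-.014)],-1,step=.009)
```

```text
now [ 0.5411 -0.1609  0.1086] psi -0.009 tilt [-0.005 -0.001 -1.   ] q [-0.33  0.17  1.96 -0.    1.02  1.25] gap 0.0606 t 12.2 F [-0.4 -0.3 -0.1]
2
[[-1, [0.25, 0.01, 0.83], 0.003], [-1, [0.24, -0.0, 0.83], 0.002]]
```

Emit:
jog_arm:
  motion:
    - [-1, [0.2, 0, 0.8], 0]
    - [-1, [0.2, 0, 0.8], 0]
    - [-1, [0, 0, 0], 0.005]
    - [-1, [0, 0, 0], 0]

```text
time: 12.7
ee_pos: [0.546, -0.1609, 0.0924]
eef_rot: [3.14, -0.022, -0.006]
ft_force: [0.1, -0.0, -0.4]
finger_gap: 0.0606
```

Run:
```python
from h import *
plan([(.546,-.161,.074,-.014)],-1,step=.005)
s=read_camera("scene");save(s["img"],"s12.png",(260,210,340,270),9)
```

```text
now [ 0.546  -0.1609  0.0924] psi -0.014 tilt [-0.004 -0.001 -1.   ] q [-0.33  0.19  1.96 -0.    0.99  1.26] gap 0.0606 t 12.7 F [ 0.1 -0.  -0.4]
4
[[-1, [0.0, 0.0, 0.46], 0.0], [-1, [0.0, 0.01, 0.46], 0.0], [-1, [0.0, -0.0, 0.46], 0.0], [-1, [0.0, 0.0, 0.46], 0.0]]
```

View pics/s12.png

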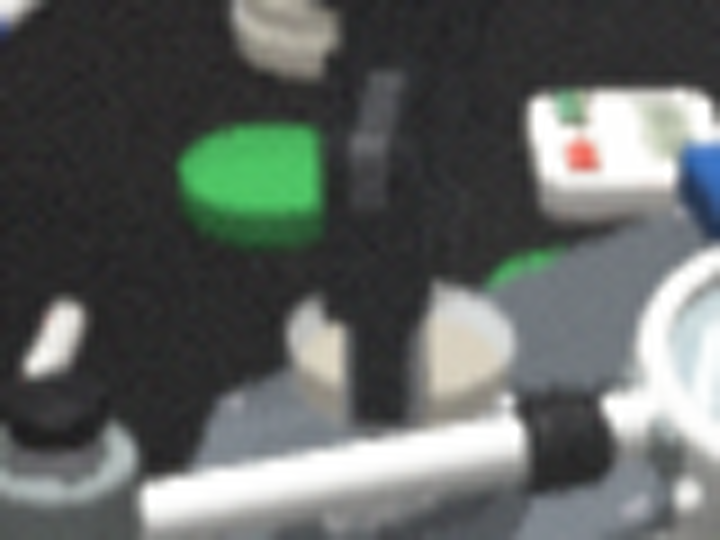

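Emit:
jog_arm:
  motion:
    - [-1, [0, 0, 0.5], 0]
    - [-1, [0, 0, 0.5], 0]
    - [-1, [0, 0, 0.4], 0]
    - [-1, [0, 0, 0], 0]
  squeeze: 20

```text
time: 13.25
ee_pos: [0.546, -0.161, 0.0778]
eef_rot: [3.14, -0.022, -0.005]
ft_force: [-0.0, 0.6, -0.7]
finger_gap: 0.0603
```

Run:
```python
from h import *
plan([(.546,-.161,.074,-.014)],-1,step=.005)
s=read_camera("scene");save(s["img"],"s13.png",(260,210,340,270),9)
```

```text
now [ 0.546  -0.161   0.0778] psi -0.014 tilt [-0.003 -0.002 -1.   ] q [-0.33  0.21  1.97 -0.    0.96  1.26] gap 0.0603 t 13.25 F [-0.   0.6 -0.7]
1
[[-1, [0.0, 0.0, 0.38], 0.0]]
```

View pics/s13.png

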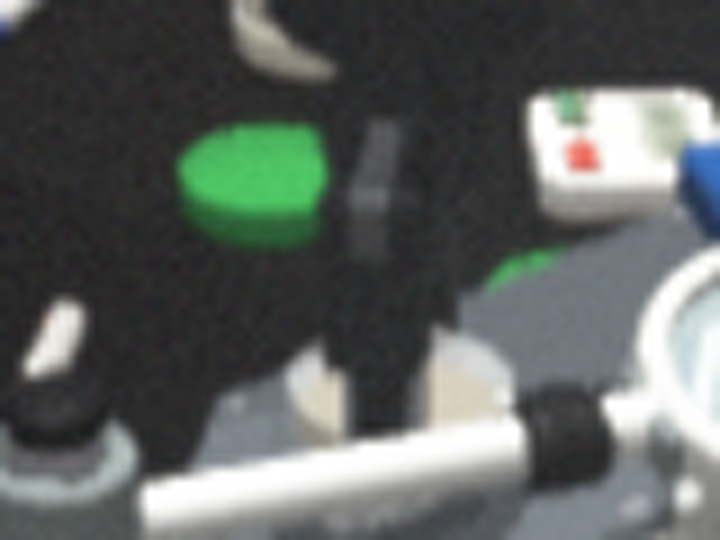

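Emit:
jog_arm:
  motion:
    - [-1, [0, 0, 0.3], 0]
    - [-1, [0, 0, 0.3], 0]
    - [-1, [0, 0, 0], 0]

```text
time: 13.68
ee_pos: [0.5449, -0.1609, 0.0724]
eef_rot: [3.14, -0.021, -0.008]
ft_force: [-0.8, 0.7, 3.7]
finger_gap: 0.0605
```

Run:
```python
from h import *
plan([(.546,-.161,.074,-.014)],-1,step=.005)
s=read_camera("scene");save(s["img"],"s14.png",(260,210,340,270),9)
```

```text
now [ 0.5449 -0.1609  0.0724] psi -0.013 tilt [-0.005 -0.001 -1.   ] q [-0.33  0.22  1.98 -0.    0.95  1.26] gap 0.0605 t 13.675 F [-0.8  0.7  3.7]
1
[[-1, [0.11, 0.0, -0.16], 0.001]]
```

View pics/s14.png

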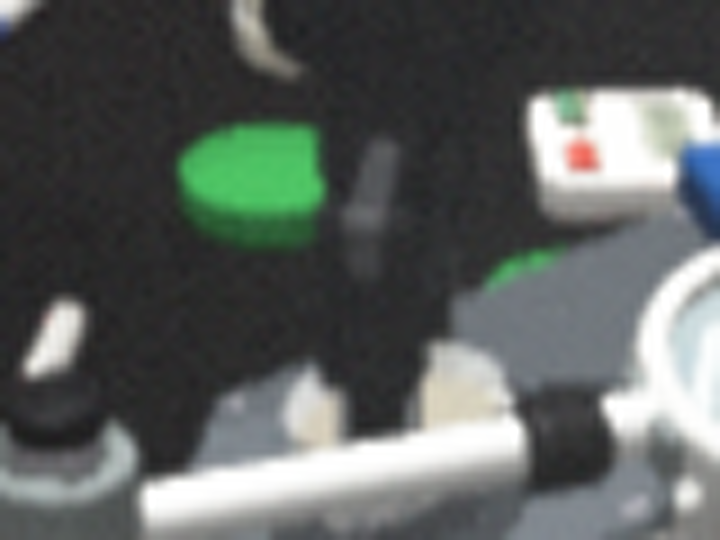

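Emit:
jog_arm:
  motion:
    - [-1, [0, 0, 0.3], 0]
    - [-1, [0.3, 0, 0], 0]
    - [-1, [0.3, 0, -0.1], 0]
    - [-1, [0, 0, 0], 0]

```text
time: 14.22
ee_pos: [0.5459, -0.1607, 0.0681]
eef_rot: [3.141, -0.02, -0.025]
ft_force: [-2.0, 0.8, 3.5]
finger_gap: 0.06
```

Run:
```python
from h import *
plan([(.549,-.161,.0725,-.014)],-1,step=.005)
s=read_camera("scene");save(s["img"],"s15.png",(260,210,340,270),9)
```

```text
now [ 0.5459 -0.1607  0.0681] psi -0.013 tilt [-0.016 -0.    -1.   ] q [-0.33  0.23  1.97 -0.01  0.96  1.26] gap 0.06 t 14.225 F [-2.   0.8  3.5]
2
[[-1, [0.16, 0.02, -0.22], 0.001], [-1, [0.15, 0.01, -0.22], 0.0]]
```

View pics/s15.png

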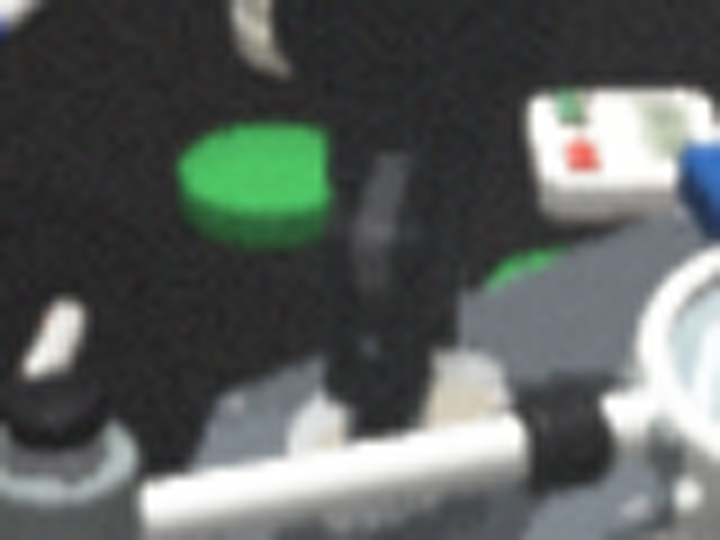

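Emit:
jog_arm:
  motion:
    - [-1, [0.2, 0, -0.3], 0]
    - [-1, [0.2, 0, -0.1], 0]
    - [-1, [0, 0, 0], 0]

```text
time: 14.65
ee_pos: [0.55, -0.1607, 0.0716]
eef_rot: [3.141, -0.02, -0.026]
ft_force: [-2.9, -0.6, 1.3]
finger_gap: 0.0605
```

Run:
```python
from h import *
plan([(.549,-.161,.0725,-.014)],-1,step=.005)
s=read_camera("scene");save(s["img"],"s16.png",(260,210,340,270),9)
```

```text
now [ 0.55   -0.1607  0.0716] psi -0.013 tilt [-0.017 -0.    -1.   ] q [-0.32  0.23  1.96 -0.01  0.97  1.26] gap 0.0605 t 14.65 F [-2.9 -0.6  1.3]
1
[[-1, [-0.1, 0.03, -0.09], 0.001]]
```

View pics/s16.png

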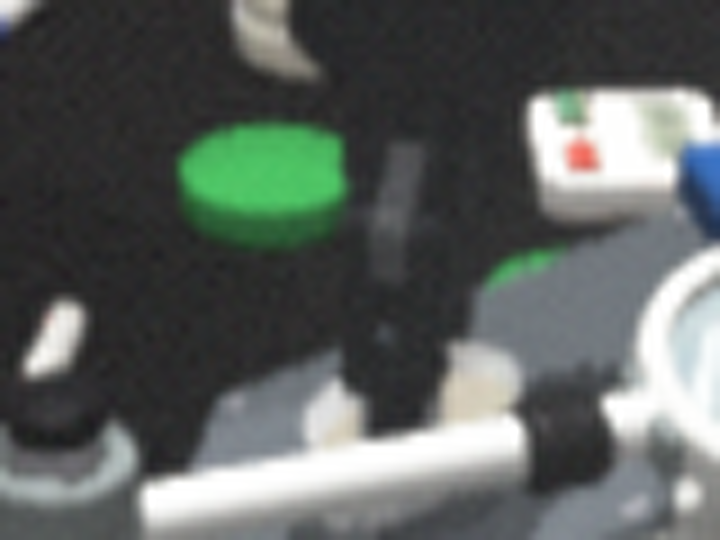

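Emit:
jog_arm:
  motion:
    - [-1, [-0.05, 0, 0], 0]
    - [1, [0, 0, 0], 0]
    - [1, [0, 0, 0], 0]
    - [1, [0, 0, 0], 0]
    - [1, [0, 0, -1], 0]
    - [1, [0, 0, -3], 0]
    - [1, [0, 0, -4], 0]
    - [1, [0, 0, -4], 0]
    - [1, [0, 0, 0], 0]

```text
time: 15.82
ee_pos: [0.5539, -0.1608, 0.1982]
eef_rot: [3.14, -0.02, -0.015]
ft_force: [0.2, -0.1, -0.2]
finger_gap: 0.0853
```

Run:
```python
from h import *
plan([(.50,.03,.20,0)],1,step=.05)
s=read_camera("scene");save(s["img"],"s17.png",(260,210,340,270),9)
t=read_camera("top");save(t["img"],"t17.png",(290,120,440,240),5)
```

```text
now [ 0.5539 -0.1608  0.1982] psi -0.013 tilt [-0.01  -0.001 -1.   ] q [-0.32  0.11  1.85 -0.    1.19  1.26] gap 0.0853 t 15.825 F [ 0.2 -0.1 -0.2]
4
[[1, [-1.4, -4.8, -0.0], -0.003], [1, [-1.4, -4.7, -0.1], -0.003], [1, [-1.4, -4.8, -0.0], -0.004], [1, [-1.3, -4.7, -0.1], -0.003]]
```

View pics/s17.png

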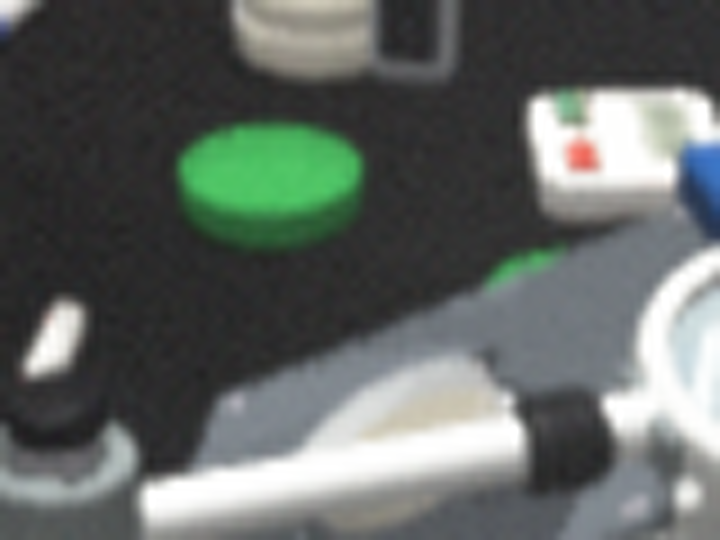

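View pics/t17.png

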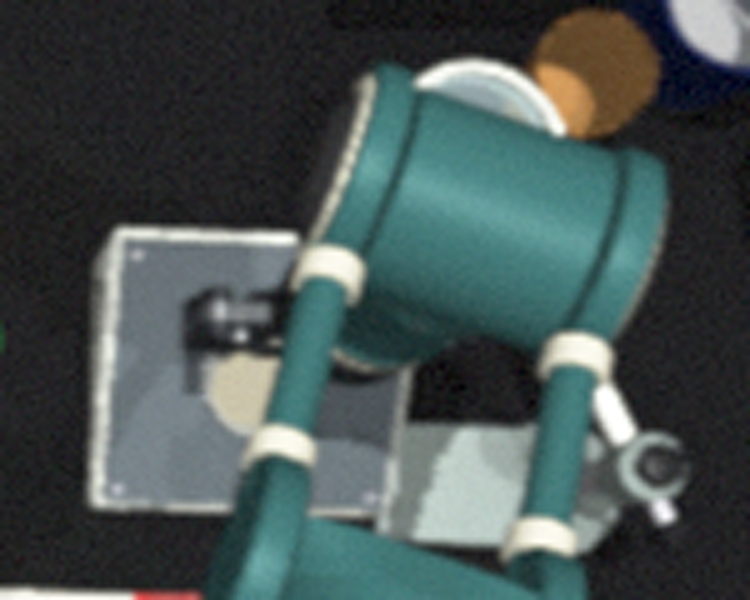

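Emit:
jog_arm:
  motion:
    - [1, [-1.4, -4.8, -1], 0]
    - [1, [-1.4, -4.7, -2], 0]
    - [1, [-1.4, -4.8, -2], 0]
    - [1, [-1, -4, -1], 0]
    - [1, [0, 0, 0], 0]

```text
time: 16.55
ee_pos: [0.4962, 0.0286, 0.2474]
eef_rot: [-3.137, 0.025, 0.051]
ft_force: [0.1, 0.6, -0.4]
finger_gap: 0.0854
```

Run:
```python
from h import *
plan([(.50,.03,.20,0)],1,step=.05)
t=read_camera("top");s=read_camera("scene")
save(t["img"],"t18.png",(300,150,390,230),8);save(s["img"],"s18.png",(260,210,360,290),8)
im=t["img"][170:220,315:370].astype(int)
m=((im[...,0]-im[...,2]>18)&(im.min(2)>90)).astype(np.uint8)
n,l,st,ce=cv2.connectedComponentsWithStats(m);i=1+np.argmax(st[1:,4]);cs,_=cv2.findContours((l==i).astype(np.uint8),0,1);e=cv2.fitEllipse(max(cs,key=len))
print(ce[i]+[315,170],st[i],np.array(e[0])+[315,170],e[1:])
F=np.array([.5532,-.161,.065]);nn=np.array([-.5,0,.866])
for h in(0,.0075,.013,.015): print(h,proj(t,F+h*nn))
```

```text
now [0.4962 0.0286 0.2474] psi -0.016 tilt [-0.033  0.004 -0.999] q [ 0.   -0.06  1.93  0.    1.3   1.59] gap 0.0854 t 16.55 F [ 0.1  0.6 -0.4]
1
[[1, [0.4, -0.1, 4.7], -0.016]]
[341.3755102  196.28571429] [ 18  18  18  17 245] [341.39911842 196.26829338] ((15.921807289123535, 17.753395080566406), 70.82425689697266)
0 [[340.85672681 195.01468866]]
0.0075 [[341.22352805 195.99414186]]
0.013 [[341.49496112 196.71893767]]
0.015 [[341.59418249 196.98388413]]
```

View pics/t18.png

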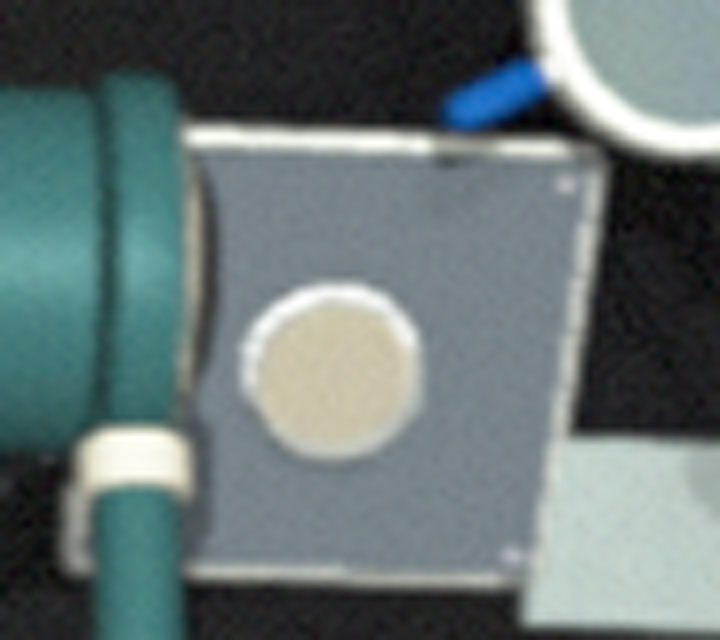

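View pics/s18.png

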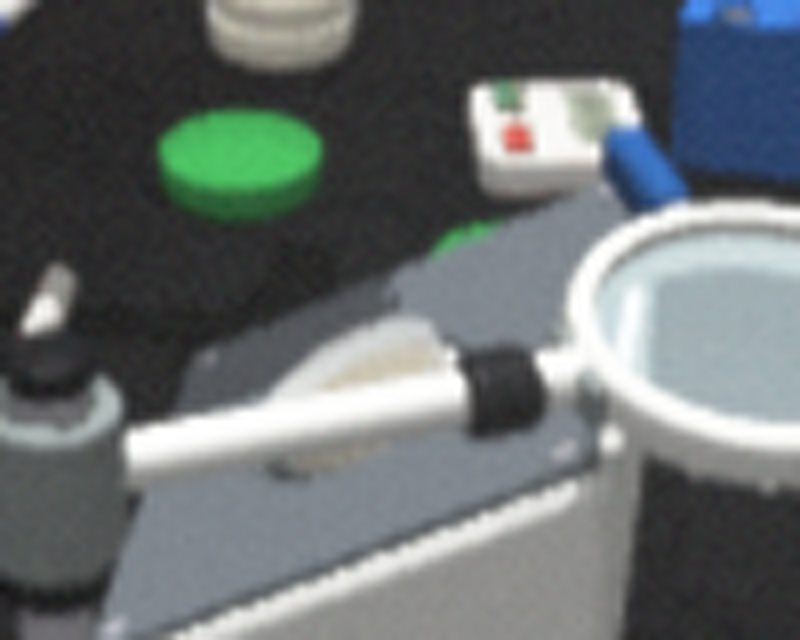

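Run:
```python
from h import *
t=read_camera("top");s=read_camera("scene")
F=np.array([.5532,-.161,.065]);a=np.linspace(0,2*np.pi,300)
def circ(ctr,n,r):
    n=n/np.linalg.norm(n);x=np.cross([0,1,0],n);x/=np.linalg.norm(x);y=np.cross(n,x)
    return ctr+r*(np.cos(a)[:,None]*x+np.sin(a)[:,None]*y)
def show(name,ctr,n):
    for c,o,nm in((t,np.array([300,150]),"top"),(s,np.array([260,210]),"scene")):
        u=np.vstack([proj(c,circ(ctr+h*n,n,.031)) for h in(-.0075,.0075)]); print(name,nm,((u.min(0)-o)*8+3.5).round(),((u.max(0)-o)*8+3.5).round(), "topface ctr",((proj(c,ctr+.0075*n)-o)*8+3.5).round(1))
th=np.pi/6;n=np.array([-np.sin(th),0,np.cos(th)]);x=np.array([np.cos(th),0,np.sin(th)])
show("home",F+.0075*n,n); show("home low",F+.0075*n-.002*x,n)
# lower edge perched on rim 4mm
for d in(.065,):
    n2=np.array([-np.sin(th-d),0,np.cos(th-d)]); show("perched front",F+.0095*n-.004*x,n2)
```

```text
home top [249. 288.] [419. 454.] topface ctr [[336.3 379.4]]
home scene [265. 316.] [462. 480.] topface ctr [[351.3 378.4]]
home low top [248. 293.] [418. 459.] topface ctr [[335.8 384.2]]
home low scene [260. 319.] [456. 482.] topface ctr [[345.8 380.7]]
perched front top [249. 299.] [419. 467.] topface ctr [[336.2 390. ]]
perched front scene [250. 318.] [449. 477.] topface ctr [[338.5 377.5]]
```

Run:
```python
from h import *
plan([(.6365,-.2055,.25,-1.09)],1,step=.05)
```

```text
now [0.4968 0.0256 0.2467] psi -0.02 tilt [-0.034  0.003 -0.999] q [-0.   -0.06  1.93  0.    1.3   1.59] gap 0.0856 t 16.75 F [ 0.7 -0.3  0.5]
6
[[1, [2.4, 3.8, -0.1], 0.178], [1, [3.0, 3.3, -0.0], 0.179], [1, [3.6, 2.7, -0.1], 0.178], [1, [4.0, 2.1, -0.0], 0.178], [1, [4.3, 1.3, -0.1], 0.179], [1, [4.5, 0.5, -0.0], 0.178]]
```

Emit:
jog_arm:
  motion:
    - [1, [2.4, 3.8, -0.1], 0.18]
    - [1, [3.0, 3.3, 0], 0.18]
    - [1, [3.6, 2.7, -0.1], 0.18]
    - [1, [4.0, 2.1, 0], 0.18]
    - [1, [3, 1, 0], 0.18]
    - [1, [1, 0, 0], 0.16]
    - [1, [0, 0, 0], 0]

```text
time: 17.62
ee_pos: [0.6084, -0.1824, 0.2356]
eef_rot: [2.641, -1.665, -0.062]
ft_force: [-0.8, 0.1, 0.2]
finger_gap: 0.0853
```

Run:
```python
from h import *
plan([(.6365,-.2055,.167,-1.09)],1,step=.03)
```

```text
now [ 0.6084 -0.1824  0.2356] psi -1.126 tilt [-0.044  0.005 -0.999] q [-0.33  0.22  1.66 -0.01  1.31  2.37] gap 0.0853 t 17.625 F [-0.8  0.1  0.2]
3
[[1, [1.1, -0.5, 2.3], -0.012], [1, [1.1, -0.5, 2.3], -0.012], [1, [1.1, -0.5, 2.3], -0.012]]
```

Emit:
jog_arm:
  motion:
    - [1, [1.8, -0.8, 0], -0.02]
    - [1, [1.5, -0.7, 1.5], 0]
    - [1, [0, 0, 0], 0]

```text
time: 18.0
ee_pos: [0.6343, -0.2068, 0.2158]
eef_rot: [2.661, -1.632, -0.07]
ft_force: [-0.3, -0.8, -1.0]
finger_gap: 0.0854
```

Run:
```python
from h import *
plan([(.6365,-.2055,.167,-1.09)],1,step=.03)
s=read_camera("scene");save(s["img"],"s19.png",(240,170,400,300),5)
```

```text
now [ 0.6343 -0.2068  0.2158] psi -1.101 tilt [-0.048  0.007 -0.999] q [-0.35  0.29  1.6  -0.01  1.3   2.33] gap 0.0854 t 18.0 F [-0.3 -0.8 -1. ]
2
[[1, [-0.0, -0.1, 2.4], -0.005], [1, [-0.0, -0.2, 2.5], -0.006]]
```

View pics/s19.png

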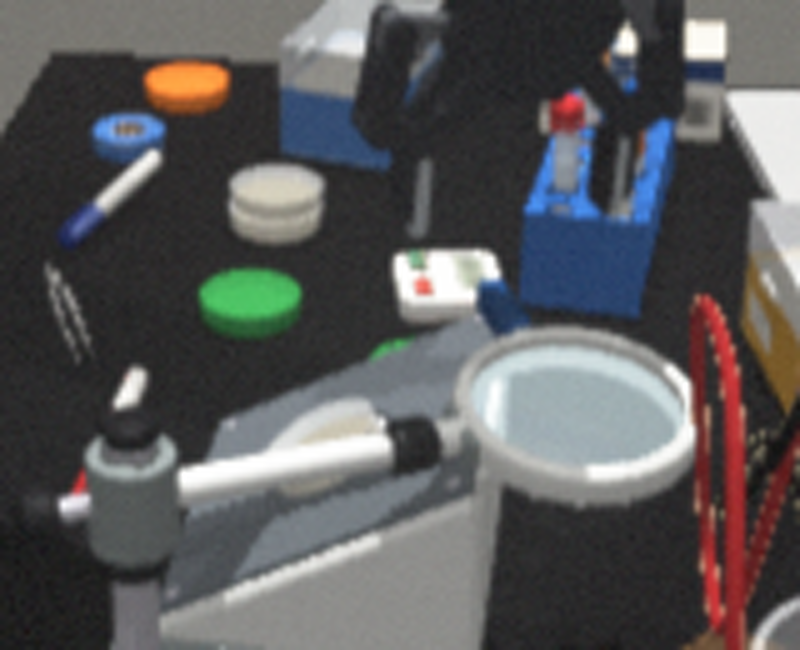

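Emit:
jog_arm:
  motion:
    - [1, [0.1, -0.1, 2.7], 0]
    - [1, [0.2, 0, 2.7], 0]
    - [1, [0, 0, 0], 0]
    - [-1, [0, 0, 0], 0]
    - [-1, [0, 0, 0], 0]
    - [-1, [0, 0, 0], 0]
    - [-1, [0, 0, 0], 0]
    - [-1, [0, 0, 0], 0]
    - [-1, [0, 0, 0], 0]
  squeeze: 40

```text
time: 19.18
ee_pos: [0.6378, -0.2055, 0.1682]
eef_rot: [2.671, -1.629, -0.053]
ft_force: [1.3, -0.4, -1.8]
finger_gap: 0.0132
```

```bash
cat >> h.py <<'E'
P=np.array([.4932,-.3580])
def arc(d,n,op=-1,dz=0):
    st=get_state(); p=np.array(st["ee_pos"]); r=p[:2]-P; w=[]
    # grasp-angle: handle-grip polar -> swing
    ang=np.arctan2(r[0],r[1]); print("radius",np.hypot(*r),"swing est",ang+np.arctan2(77,200))
    for i in range(1,n+1):
        a=-d*i/n; c,s=np.cos(a),np.sin(a); w.append((*(P+[c*r[0]-s*r[1],s*r[0]+c*r[1]]),p[2]+dz*i/n,psi(st)+a))
    plan(w,op,step=.045,tstep=.2)
E
python3 -c "
from h import *
arc(-.5,5)"
```

```text
radius 0.2101290361769757 swing est 1.126215779438009
now [ 0.6378 -0.2055  0.1682] psi -1.096 tilt [-0.036  0.007 -0.999] q [-0.35  0.32  1.65 -0.01  1.21  2.32] gap 0.0132 t 19.175 F [ 1.3 -0.4 -1.8]
5
[[-1, [-1.9, 0.8, -0.0], -0.1], [-1, [-2.0, 0.8, -0.0], -0.1], [-1, [-1.9, 0.8, -0.0], -0.1], [-1, [-2.0, 0.8, -0.0], -0.1], [-1, [-1.9, 0.8, -0.0], -0.1]]
```

Emit:
jog_arm:
  motion:
    - [-1, [-1.9, 0.8, 0], -0.1]
    - [-1, [-2, 0.8, 0], -0.1]
    - [-1, [-1.9, 0.8, 0], -0.1]
    - [-1, [-2, 0.8, 0], -0.1]
    - [-1, [-1.9, 0.8, 0], -0.1]

```text
time: 19.8
ee_pos: [0.5478, -0.1546, 0.1687]
eef_rot: [3.007, -0.905, -0.049]
ft_force: [3.5, 0.7, -3.6]
finger_gap: 0.0128
```

```bash
python3 -c "
from h import *
arc(-.5,5)"
```

```text
radius 0.21058089107641093 swing est 0.629798628154715
now [ 0.5478 -0.1546  0.1687] psi -0.585 tilt [-0.03   0.008 -1.   ] q [-0.32  0.13  1.88 -0.    1.16  1.84] gap 0.0128 t 19.8 F [ 3.5  0.7 -3.6]
5
[[-1, [-2.0, 0.8, -0.0], -0.1], [-1, [-1.9, 0.7, -0.0], -0.1], [-1, [-2.0, 0.8, -0.0], -0.1], [-1, [-1.9, 0.8, -0.0], -0.1], [-1, [-2.0, 0.7, -0.0], -0.1]]
```

Emit:
jog_arm:
  motion:
    - [-1, [-2, 0.8, 0], -0.1]
    - [-1, [-1.9, 0.8, 0], -0.1]
    - [-1, [-2, 0.8, 0], -0.1]
    - [-1, [-1.9, 0.8, 0], -0.1]
    - [-1, [-1.5, 0.6, 0], -0.07]
    - [-1, [0, 0, 0], 0]

```text
time: 20.55
ee_pos: [0.4441, -0.1526, 0.1689]
eef_rot: [-3.129, 0.159, 0.048]
ft_force: [-2.6, -0.3, -0.1]
finger_gap: 0.0128
```

```bash
python3 -c "
from h import *
arc(-.08,2)
t=read_camera('top');save(t['img'],'t20.png',(290,120,440,240),5)
s=read_camera('scene');save(s['img'],'s20.png',(240,170,400,300),5)
"
```

```text
radius 0.21122292490204353 swing est 0.13274440213515237
now [ 0.4441 -0.1526  0.1689] psi -0.101 tilt [-0.03  0.01 -1.  ] q [-0.38 -0.06  2.08 -0.    1.15  1.29] gap 0.0128 t 20.55 F [-2.6 -0.3 -0.1]
2
[[-1, [-0.8, 0.3, -0.0], -0.04], [-1, [-0.8, 0.3, -0.0], -0.04]]
```

View pics/s20.png

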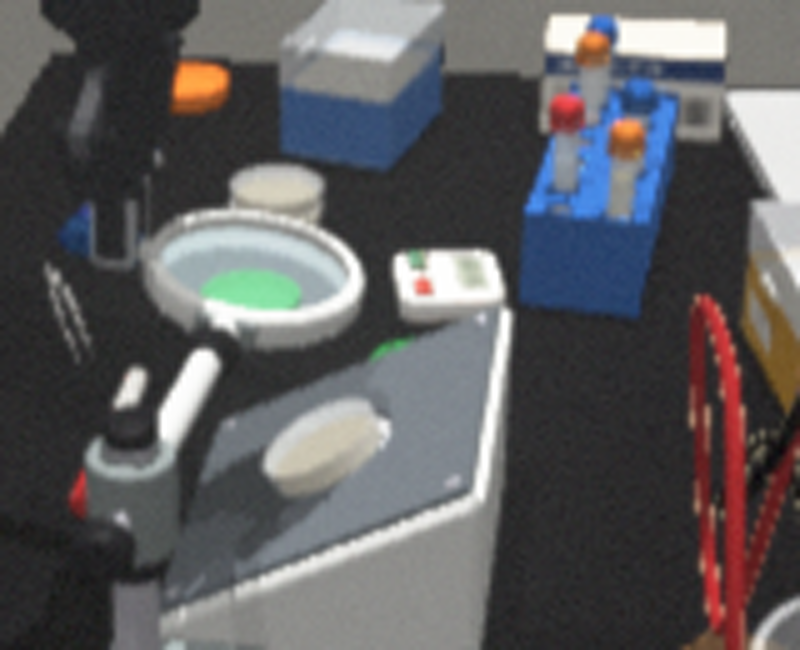

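View pics/t20.png

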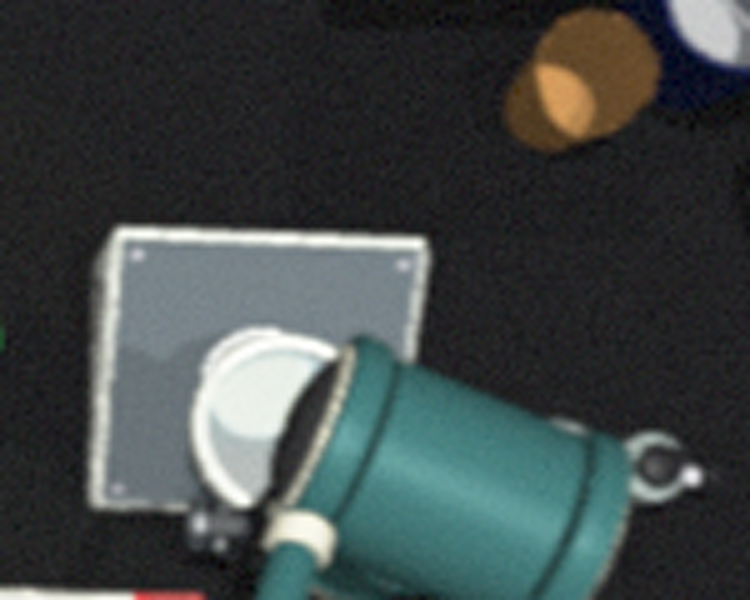

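Emit:
jog_arm:
  motion:
    - [-1, [-0.9, 0.3, 0], -0.045]
    - [-1, [-0.9, 0.3, 0], -0.045]
    - [-1, [0, 0, 0], 0]
    - [-1, [0, 0, 0.8], 0]
    - [-1, [0.1, 0, 0.8], 0]
    - [-1, [0.2, 0, 0.8], 0]
    - [-1, [0.2, 0, 0.8], 0]
    - [-1, [0.2, 0, 0.8], 0]
    - [-1, [0, 0, 0], 0]

```text
time: 21.78
ee_pos: [0.4376, -0.1543, 0.1352]
eef_rot: [-3.125, 0.047, 0.044]
ft_force: [-3.5, -0.4, -1.3]
finger_gap: 0.013
```

```bash
python3 -c "
from h import *
arc(-.03,2)
t=read_camera('top');save(t['img'],'t21.png',(290,120,440,240),5)
s=read_camera('scene');save(s['img'],'s21.png',(240,170,400,300),5)
"
```

```text
radius 0.21113584142631603 swing est 0.10094446652860323
now [ 0.4376 -0.1543  0.1352] psi -0.03 tilt [-0.028  0.017 -0.999] q [-0.4  -0.03  2.12  0.01  1.09  1.2 ] gap 0.013 t 21.775 F [-3.5 -0.4 -1.3]
2
[[-1, [-0.3, 0.1, -0.0], -0.015], [-1, [-0.3, 0.1, -0.0], -0.015]]
```

View pics/s21.png

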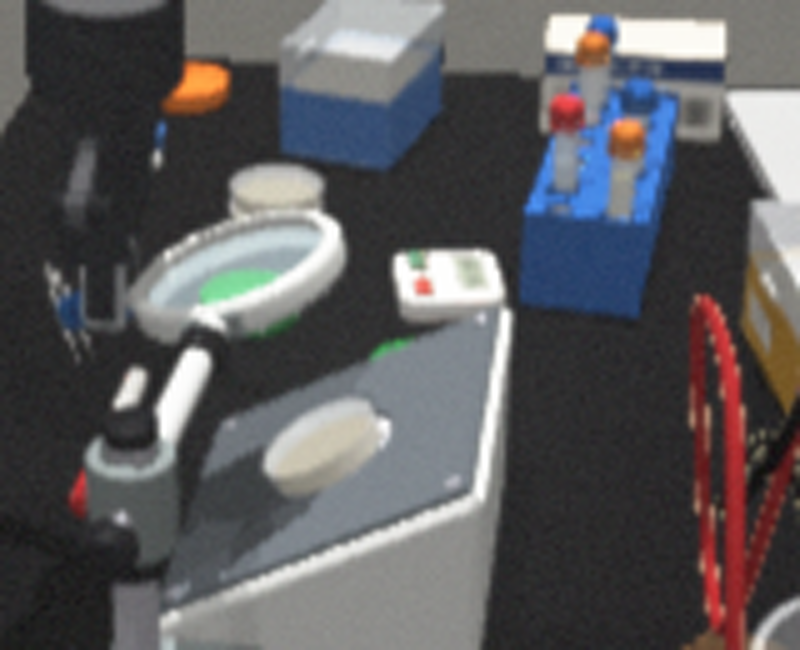

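View pics/t21.png

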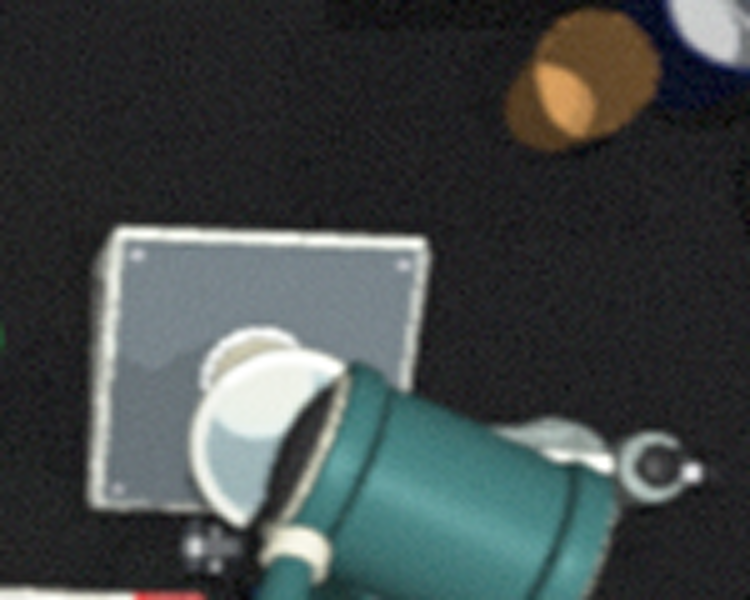

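```bash
cat >> h.py <<'E'
_a=np.linspace(0,2*np.pi,300)
YAW=-.014
def ring(c,sw,ti,r=.054,post=P):
    b=np.array([np.sin(sw-YAW),np.cos(sw-YAW),0]); f=np.array([b[1],-b[0],0]) # f: away from handle (x of lens, horizontal)
    x=f*np.cos(ti)+np.array([0,0,np.sin(ti)]); L=np.array([*post,.165])+.2*b
    return L,proj(c,L+r*(np.cos(_a)[:,None]*x+np.sin(_a)[:,None]*b))
E
python3 - <<'E'
from h import *
s=read_camera("scene");t=read_camera("top")
for sw,ti in [(0,0),(0,.3),(0,.4),(0,.524),(.1,.3),(.05,.3)]:
    out=[]
    for c,o,k in((s,[240,170],5),(t,[290,120],5)):
        L,u=ring(c,sw,ti); v=(u-o)*k+2; i=v[:,0].argmin();j=v[:,0].argmax(); m=v[:,1].argmin();q=v[:,1].argmax()
        out.append((v[i].round().tolist(),v[j].round().tolist(),"top",v[m].round().tolist(),"bot",v[q].round().tolist()))
    print(sw,ti,L.round(3),"\n  S",out[0],"\n  T",out[1])
E
```

```text
0 0 [ 0.496 -0.158  0.165] 
  S ([109.0, 276.0], [331.0, 273.0], 'top', [223.0, 224.0], 'bot', [218.0, 326.0]) 
  T ([185.0, 457.0], [378.0, 459.0], 'top', [279.0, 362.0], 'bot', [283.0, 554.0])
0 0.3 [ 0.496 -0.158  0.165] 
  S ([115.0, 305.0], [326.0, 244.0], 'top', [280.0, 220.0], 'bot', [163.0, 330.0]) 
  T ([185.0, 461.0], [378.0, 453.0], 'top', [285.0, 362.0], 'bot', [278.0, 551.0])
0 0.4 [ 0.496 -0.158  0.165] 
  S ([119.0, 315.0], [323.0, 234.0], 'top', [290.0, 215.0], 'bot', [152.0, 334.0]) 
  T ([185.0, 461.0], [378.0, 452.0], 'top', [286.0, 365.0], 'bot', [276.0, 548.0])
0 0.524 [ 0.496 -0.158  0.165] 
  S ([125.0, 326.0], [317.0, 222.0], 'top', [296.0, 208.0], 'bot', [145.0, 340.0]) 
  T ([185.0, 462.0], [378.0, 450.0], 'top', [288.0, 369.0], 'bot', [274.0, 543.0])
0.1 0.3 [ 0.516 -0.159  0.165] 
  S ([154.0, 308.0], [367.0, 249.0], 'top', [321.0, 226.0], 'bot', [200.0, 331.0]) 
  T ([187.0, 424.0], [381.0, 418.0], 'top', [288.0, 327.0], 'bot', [281.0, 516.0])
0.05 0.3 [ 0.506 -0.158  0.165] 
  S ([135.0, 307.0], [347.0, 246.0], 'top', [300.0, 222.0], 'bot', [180.0, 330.0]) 
  T ([186.0, 442.0], [379.0, 436.0], 'top', [286.0, 344.0], 'bot', [280.0, 533.0])
```

Emit:
jog_arm:
  motion:
    - [-1, [-0.5, 0.1, 0], -0.01]
    - [-1, [-0.4, 0.1, 0], -0.01]
    - [-1, [0.2, 0, 0.6], 0]
    - [-1, [0.3, 0, 0.6], 0]
    - [-1, [0.2, 0, 0.5], 0]
    - [-1, [0, 0, 0], 0]

```text
time: 22.72
ee_pos: [0.4361, -0.1561, 0.1218]
eef_rot: [-3.125, 0.012, 0.037]
ft_force: [-2.1, 1.4, 0.4]
finger_gap: 0.0129
```

```bash
python3 -c "
from h import *
arc(-.03,2)
t=read_camera('top');save(t['img'],'t22.png',(290,120,440,240),5)
s=read_camera('scene');save(s['img'],'s22.png',(240,170,400,300),5)
"
```

```text
radius 0.20981537270308026 swing est 0.09181606229291295
now [ 0.4361 -0.1561  0.1218] psi -0.007 tilt [-0.024  0.016 -1.   ] q [-0.4  -0.02  2.14  0.01  1.05  1.17] gap 0.0129 t 22.725 F [-2.1  1.4  0.4]
2
[[-1, [-0.3, 0.1, -0.0], -0.015], [-1, [-0.3, 0.1, -0.0], -0.015]]
```

View pics/s22.png

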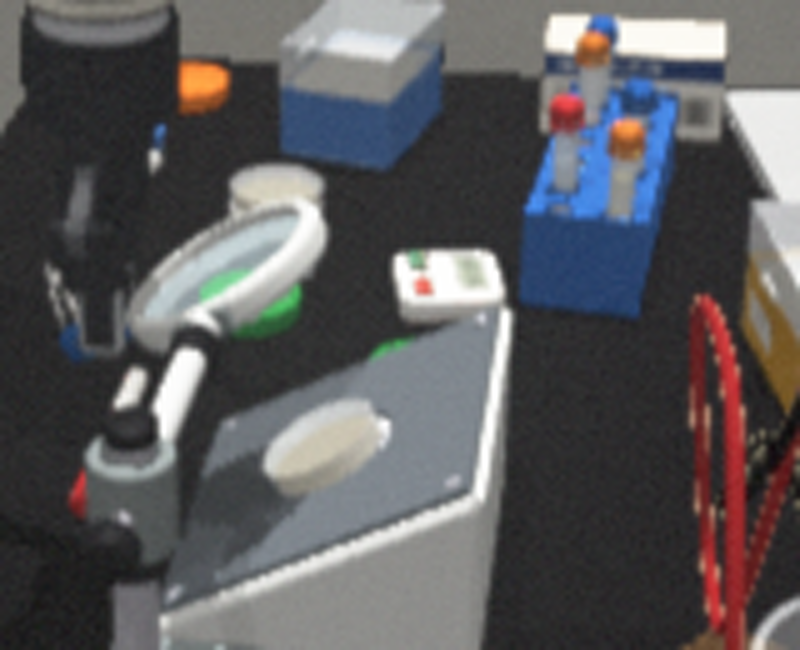

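View pics/t22.png

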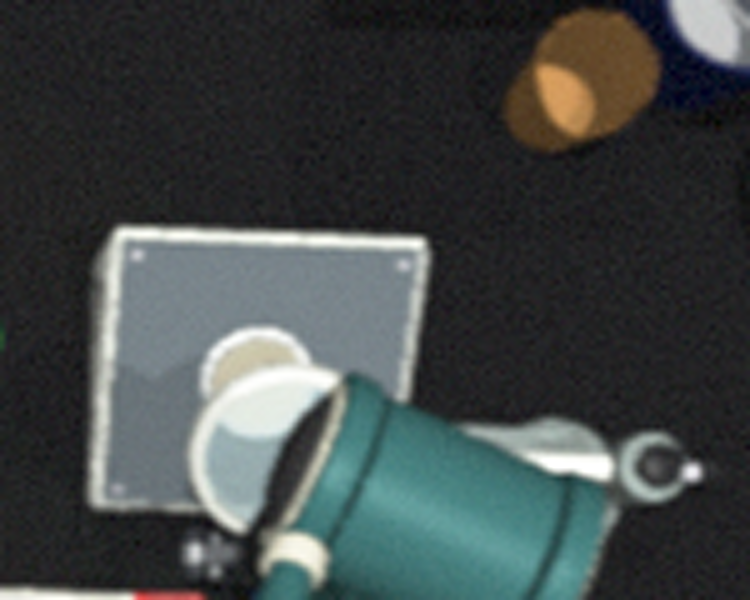

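Emit:
jog_arm:
  motion:
    - [-1, [0.1, 0, 0.4], 0]
    - [-1, [0, 0, 0], 0]
    - [1, [0, 0, 0], 0]
    - [1, [0, 0, 0], 0]
    - [1, [0, 0, 0], 0]
    - [1, [0, 0, -2], 0]
    - [1, [0, 0, -3], 0]
    - [1, [-1, -2, -4], 0]
    - [1, [-1, -4.5, -4], 0]
    - [1, [-1, -5, 0], 0]
    - [1, [-0.5, -5, 0], 0]
    - [1, [0, -5, 0], 0]
    - [1, [0, -3, 0], 0]
    - [1, [0, 0, 0], 0]

```text
time: 24.58
ee_pos: [0.4076, 0.0933, 0.2585]
eef_rot: [-3.125, 0.011, 0.026]
ft_force: [-0.3, -0.4, -0.5]
finger_gap: 0.0853
```

Run:
```python
from h import *
plan([(.436,-.155,.2,0)],1)
t=read_camera('top');save(t['img'],'t23.png',(290,140,430,240),5.5)
s=read_camera('scene');save(s['img'],'s23.png',(240,190,360,280),6.5)
```

```text
now [0.4076 0.0933 0.2585] psi -0.007 tilt [-0.017  0.017 -1.   ] q [ 0.15 -0.25  2.07  0.02  1.33  1.72] gap 0.0853 t 24.575 F [-0.3 -0.4 -0.5]
6
[[1, [0.5, 4.1, 1.0], -0.001], [1, [0.5, 4.2, 1.0], -0.001], [1, [0.5, 4.1, 0.9], -0.001], [1, [0.5, 4.1, 1.0], -0.001], [1, [0.5, 4.2, 1.0], -0.002], [1, [0.4, 4.1, 1.0], -0.001]]
```

View pics/s23.png

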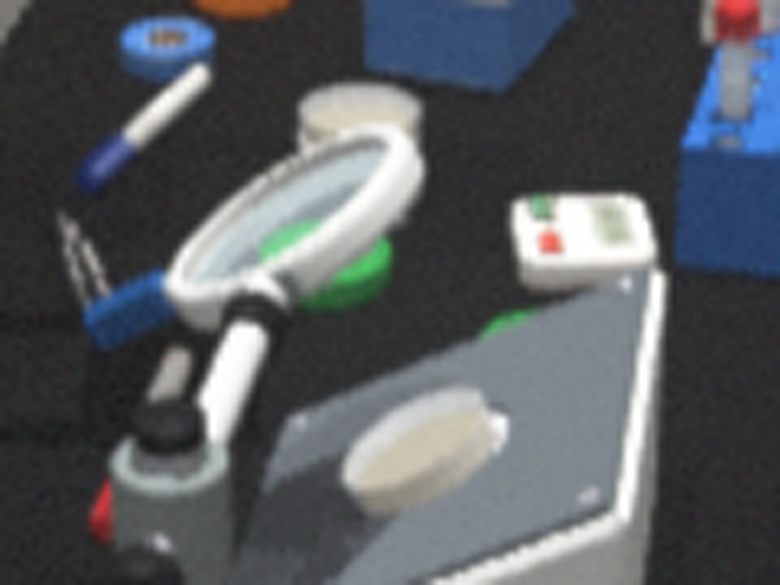

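View pics/t23.png

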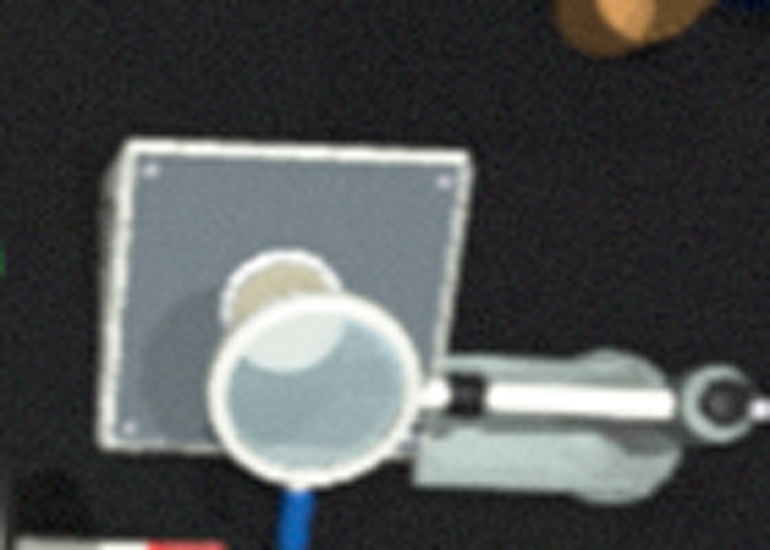

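Run:
```python
from h import *
t=read_camera('top');s=read_camera('scene')
def ell(c,box,f):
    x0,y0,x1,y1=box;im=c["img"][y0:y1,x0:x1].astype(int);m=f(im).astype(np.uint8)
    n,l,st,ce=cv2.connectedComponentsWithStats(m);i=1+np.argmax(st[1:,4]);mm=(l==i).astype(np.uint8)
    cs,_=cv2.findContours(mm,0,cv2.CHAIN_APPROX_NONE);k=max(cs,key=len);h=cv2.convexHull(k).reshape(-1,2)
    return ce[i]+[x0,y0],np.array(cv2.fitEllipse(k)[0])+[x0,y0],h.min(0)+[x0,y0],h.max(0)+[x0,y0],k.reshape(-1,2)+[x0,y0]
r=ell(t,(326,190,366,232),lambda im:im.min(2)>165); mid=(r[2]+r[3])/2
print("ring top",r[:4]," mid",mid,onz(t,r[1],.165),onz(t,mid,.165))
L,u=ring(t,0,.524); print("pred",L,proj(t,L),u.min(0),u.max(0))
tgt=np.array([.5532,-.161,.065])+.115*np.array([-.5,-.5*YAW,.866]); print("target lens",tgt,proj(t,tgt))
bl=lambda im:(im[...,2]-im[...,0]>50)
hb=ell(t,(335,222,352,245),bl)[0];hs=ell(s,(250,230,268,246),bl)[0]
H,e=tri(t,hb,s,hs);print("handle",hb,hs,H,e)
# visible handle tip end points
```

```text
ring top (array([345.47668394, 206.50388601]), array([345.90973854, 208.45534134]), array([328, 190]), array([365, 228]))  mid [346.5 209. ] [ 0.50345022 -0.15800011  0.165     ] [ 0.5019535  -0.15966581  0.165     ]
pred [ 0.49599991 -0.1580196   0.165     ] [[345.9030535  211.10930716]] [326.57727427 193.31993312] [365.27414876 228.2188995 ]
target lens [ 0.4957   -0.160195  0.16459 ] [[346.6497401  211.24313739]]
handle [343.         234.41428571] [259.11940299 236.26865672] [ 0.43253158 -0.15716552  0.12562831] 0.0013190187626552655
```

Run:
```python
from h import *
t=read_camera('top');s=read_camera('scene')
for c,box in((s,(248,228,270,248)),(t,(335,222,352,245))):
    x0,y0,x1,y1=box;im=c["img"][y0:y1,x0:x1].astype(int);m=(im[...,2]-im[...,0]>45)
    n,l,st,ce=cv2.connectedComponentsWithStats(m.astype(np.uint8));i=1+np.argmax(st[1:,4])
    v,u=np.nonzero(l==i);d=cv2.fitLine(np.c_[u,v].astype(np.float32),2,0,.01,.01).ravel();print("obs slope",d[1]/d[0],ce[i]+[x0,y0],st[i])
for ti in(.4,.46,.524,.58,.65):
    L=np.array([.4975,-.160,.165]);hx=-np.array([np.cos(ti),0,np.sin(ti)])
    q=proj(s,np.array([L+.057*hx,L+.097*hx]));d=q[1]-q[0];print(ti,"slope",d[1]/d[0],"mid",q.mean(0),"top",proj(t,L+.077*hx))
    P_=L+np.outer(np.cos(_a:=np.linspace(0,6.283,200)),-.054*hx)+np.outer(np.sin(_a),[0,.054,0]); nn=np.array([-np.sin(ti),0,np.cos(ti)])
    A=np.vstack([proj(s,P_+h*nn) for h in(-.009,.009)]);v=(A-[240,190])*6.5+3
    print("   ring bbox crop",v.min(0).round(),v.max(0).round())
```

```text
obs slope -0.5953663 [259.19318182 236.90909091] [ 5  3 13 12 88]
obs slope -5.5699773 [343.14666667 234.34666667] [ 5  7  8 12 75]
0.4 slope -0.31516492721641215 mid [256.16914581 233.34135999] top [[344.51536791 236.20885823]]
   ring bbox crop [148. 132.] [432. 328.]
0.46 slope -0.3812289223904633 mid [256.99237208 234.87231582] top [[344.25100822 235.5676576 ]]
   ring bbox crop [151. 128.] [430. 332.]
0.524 slope -0.4563367402764154 mid [257.97258281 236.4605152 ] top [[343.98018245 234.79227615]]
   ring bbox crop [154. 124.] [427. 335.]
0.58 slope -0.5268946148512873 mid [258.91352704 237.80777219] top [[343.7533462  234.03943008]]
   ring bbox crop [157. 120.] [424. 339.]
0.65 slope -0.6230166311913247 mid [260.19422688 239.43022334] top [[343.48399275 233.0051839 ]]
   ring bbox crop [161. 115.] [420. 343.]
```

Run:
```python
from h import *
s=read_camera("scene");t=read_camera("top")
save(s["img"],"s24.png",(285,240,325,275),16)
F=np.array([.5532,-.161,.065]);th=np.pi/6
a=np.linspace(0,6.283,300)
def out(nm,ctr,al):
    n=np.array([-np.sin(al),0,np.cos(al)]);x=np.array([np.cos(al),0,np.sin(al)])
    C=lambda h,r:proj(s,ctr+h*n+np.outer(np.cos(a),r*x)+np.outer(np.sin(a),[0,r,0]))
    v=(np.vstack([C(-.0075,.031),C(.0075,.031)])-[285,240])*16+7.5; tp=(C(.0075,.031)-[285,240])*16+7.5
    print(nm,"all",v.min(0).round(),v.max(0).round(),"topface L/R",tp[tp[:,0].argmin()].round(),tp[tp[:,0].argmax()].round())
n=np.array([-.5,0,.866]);x=np.array([.866,0,.5])
out("home",F+.0075*n,th);out("low2",F+.0075*n-.002*x,th);out("frontup",F+.0095*n-.004*x,th-.065);out("backup",F+.0095*n+.003*x,th+.065)
rc=(proj(s,F+np.outer(np.cos(a),.033*x)+np.outer(np.sin(a),[0,.033,0])+.004*n)-[285,240])*16+7.5; print("recess rim",rc.min(0).round(),rc.max(0).round())
```

```text
home all [131. 153.] [524. 480.] topface L/R [131. 366.] [477. 193.]
low2 all [120. 158.] [513. 485.] topface L/R [120. 370.] [466. 197.]
frontup all [100. 157.] [498. 475.] topface L/R [100. 354.] [457. 201.]
backup all [145. 131.] [531. 468.] topface L/R [145. 360.] [479. 167.]
recess rim [155. 200.] [523. 469.]
```

View pics/s24.png

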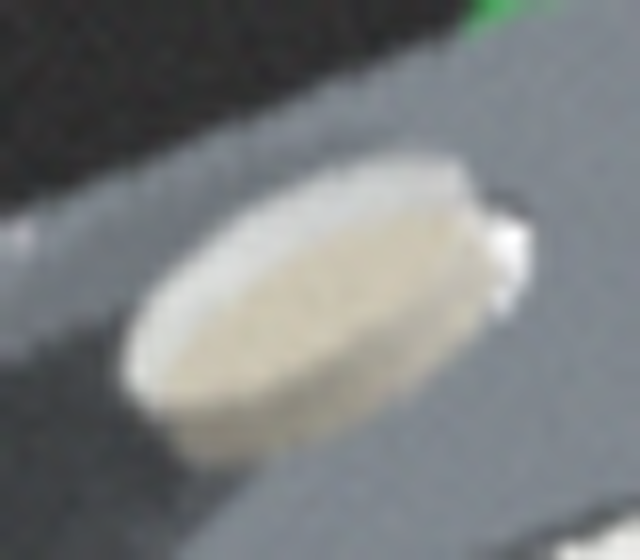

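Run:
```python
from h import *
s=get_state();print(s["time"],np.abs(s["joint_velocities"]).max(),s["ft_force"])
print(job_done())
```

```text
24.975 0.003442416270484566 [-0.62821367 -0.51395036  0.0945276 ]
the job is handed in; nothing more can be done
None
```

The top dish is in the recess and the magnifier is centred over it and tipped parallel. I handed the job in at about 25 s, with the arm clear and still, and no verdict was reported.

**What I did**
1. I swung the parked boom further back, to about 1.1 rad, because the handle would have hit the gripper body.
2. I pinched the top dish from the stack and pressed its uphill edge against the recess floor so that it tipped in the grip. I let it go while the lens was still swung back.
3. I pinched the handle, brought the boom across, tipped the lens down, let go and withdrew.

**Last checks, from the images**
- **Dish:** it lies flat in the recess, about 2 mm towards the downhill side. The outline does not match a dish resting on the rim.
- **Lens centre:** about 3 mm from its target along x and about 1 mm along y, against the 16 mm allowed.
- **Lens tilt:** 0.52 to 0.56 rad from the handle's position, against the target of 0.524. The slope of the blurred handle outline suggested about 0.63. That disagrees, but is still within the 0.14 rad allowed.
- **Other objects:** the lower dishes, marker and timer looked unmoved, though I did not measure them again.

The two cameras disagreed by about 2.5 mm along x. I relied on the top camera, which agreed with the gripper to within about 2 mm.

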